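# Load the ticket-roll stand and draw its cones in with the turnbuckle

## Task

Lay the new paper roll in the saddle of the roll stand, between the two cones, and let go of it. Then turn the stand's turnbuckle by its bars so that both cheeks draw in together, until the cones sit in the roll's core and hold it snugly, lifted clear of the saddle so that it can run; go by the feel of the bar and do not overtighten, or the cardboard core is crushed. Leave the other things on the counter where they are.

Things in the scene. Friction and masses are not known exactly. Their poses are not given: they have to be found in the camera images.
- roll_stand: Fixed paper-roll stand, dark steel base 204 x 204 mm, top 12 mm high. Origin on the counter under its centre; x from the turnbuckle (at x = -65 mm) to the roll's saddle (x = +55 mm), away from the robot; y left, along both axes; z up. Grey cheeks, 12 mm thick and 185 mm long in x, stand at its left and right, up to 84 mm high by the cones and 79 mm by the turnbuckle.
- saddle_mid (a point): Where the middle of the roll's axis rests when it lies in the stand's two V saddles, midway between the cones: 59 mm above the counter. Axes as the stand. The saddles (at y = +26 and -26 mm from here, 10 mm thick) are 44 mm wide in x and 37 mm high.
- cone_axis (a point): Midway between the cones on their common axis, 62 mm above the counter, 3 mm above saddle_mid: the roll's middle rises to this height when the cones seat. Axes as the stand.
- cheek_l: Left cheek (stand's +y side), slides along y. Origin at counter level on its inner face, 77.5 mm from the stand's middle at turnbuckle 0; axes as the stand. Its aluminium cone points inwards: tip 8 mm radius, 40 degree taper to 17 mm. The tip stands 19 mm out of the inner face, give or take 3 mm: its stub is clamped by hand at another depth each time, so where it seats must be felt.
- cheek_r: Right cheek (stand's -y side), mirror image of the left one; its cone's depth is set independently, also give or take 3 mm.
- turnbuckle (a joint): Angle of the turnbuckle in rad, 0 wide open, 9 at most. It grows when the tops of its bars move away from the robot (stand's +x); both cheeks then draw in 2.55 mm per rad each. It stays where it is left. Unloaded it takes about 0.25 N m to turn; when the cones seat in the roll the moment climbs steadily: about 0.4 N m is snug, above about 0.5 N m the core is crushed.
- turnbuckle_mid (a point): Centre of the turnbuckle's hub, on its axis, 62 mm above the counter; y along the axis. Four steel bars 90 degrees apart stick out in the plane y = 0, 6.4 mm thick, an 11 mm ball on each end, reaching 47 mm from the axis; the hub is 29 mm in diameter. At joint angle a, bars lean a, a+90, a+180, a+270 degrees from upright towards the stand's +x.
- roll_mid (a point): Centre of the new paper roll: off-white, 56 mm in diameter, 100 mm long, brown cardboard core with a 26 mm bore open at both ends, about 0.22 kg. It lies on the counter, centre 28 mm up; its y axis runs along the roll. Other rolls on the counter stand on end.
- till_roll: Bystander: slim white till roll standing on end, 44 mm in diameter, 79 mm tall. Origin under its centre.
- claim_tags: Bystander: banded stack of pink paper tags, 88 x 48 x 16 mm. Origin under its centre.
- stamp_pad: Bystander: flat blue ink pad, 74 x 105 x 14 mm. Origin under its centre.
- date_stamp: Bystander: hand stamp with a turned wooden handle, 31 x 52 x 88 mm, standing. Origin under its centre.
- stapler: Bystander: green stapler, 150 x 36 x 50 mm. Origin under its centre.
- pin_tin: Bystander: round red tin, 69 mm in diameter, 26 mm tall. Origin under its centre.
- call_bell: Bystander: chrome desk bell, 77 mm in diameter, 62 mm tall. Origin under its centre.

How it is judged:
By the outcome, as a careful person would: the job done as asked, in the order asked, and still so for the second after the job is handed in, with the robot touching nothing.
It also fails if it takes over 72 s, if anything falls off the work surface, if the arm or the gripper's body presses on something with over 40 N, if the wrist force passes 120 N, or if a joint passes its speed limit or range.

## Robot

A 7-joint arm with a two-finger parallel gripper is mounted at the origin on a cart in front of the work surface, level with it; the furniture and walls round the work are solid. World frame = base frame: x ahead of the robot, y to its left, z up, the work surface at z = 0. Lengths are in m, angles in rad, forces in N, time in s.
With the tool pointing down it reaches from about 0.4 to 0.9 m from the base axis. Payload 5.5 kg.
Tool frame: the origin (TCP) lies on the centre line of the jaws, within the pads' length; the fingertips stand 19 mm ahead of it and the grasp point (between the pads) is the TCP (env.tips_ahead is the x of the fingertips in the tool frame, in m); x points along the fingers, y is the direction in which the jaws open and shut, and the axes are right-handed (so a half turn about x gives the same grasp; the last joint's range is limited). The gripper opens to 85 mm and grips with 20 to 120 N. Pads are 22 mm wide; open, the fingers measure 114 mm over their backs; the gripper's body (76 mm by 85 mm) begins 54 mm behind the grasp point. The pads swing forward as they close: fully open they stand 13 mm farther back than shut.
Start: joints at [-0.841, 0.501, -0.427, 1.55, 0.221, 1.138, -0.21], TCP at [0.292, 0.58, 0.25] pointing down, gripper open.
Joint ranges: [-2.88, 2.88], [-0.31, 2.03], [-1.54, 1.56], [0.2, 2.42], [-1.41, 4.55], [0.19, 2.02], [-2.57, 2.57]. Speed limits (rad/s): [2.57, 2.57, 3.14, 3.14, 3.14, 3.14, 3.14].

## Interface

Orientations are given as a unit quaternion [x, y, z, w].
In Python, from station import env gives the robot as it stands.
- The arm moves only by the shell command python3 -m pendant 'ROWS' [OPENING] [FORCE]. ROWS is JSON, a list of rows, each an object of numbers: "x", "y", "z": the shift along the tool's x, y, z in mm; "wx", "wy", "wz": the turn, a rotation vector about the tool's x, y, z in rad. In form: [{"x": .., "y": .., "z": .., "wx": .., "wy": .., "wz": ..}, ...]. A call has 1 to 12 rows; each row shifts and turns the commanded pose from where the row before left it, along the tool's axes as they then stand; what a row does not reach is not made up. A row lasts 1/8 s, in which the tool goes at most 62.5 mm and 10.7 degrees, less where a joint would pass 70% of its speed; a pose out of reach is approached as far as the arm can. A call with a gripper value outside its range is refused whole. OPENING is the finger opening in mm, from 0 to 85.4, set as the call begins (- or left out, the last holds). The fingers move at their own pace and stop on an object; FORCE is the grip in N (left out, the last holds). Time passes only in rows, so rows that do not move let the fingers close. It gives the time, the measured TCP pose, the force and the opening at its end, in the units of the state.
- env.get_state(): the state, without advancing time (a new reading comes with each control period).
- env.get_image(name): name is "side" or "top"; returns (picture, depth): 480x640x3 uint8, red, green, blue; 480x640 float32, m along the optical axis (not along the pixel's ray), 0 where there is no reading.
- env.camera_params(name): a dict with "fx", "fy", "cx", "cy" (pixels), "camera_from_world" (4x4, takes a point from world to camera coordinates). Camera axes: x right, y down, z forward; pixel columns grow to the right and rows downward; lengths in m; the calibration is good to about 2 mm. A picture is of the moment at which its call begins. camera_params takes no time and is no camera call.
- env.hand_in(): hands the job in, once; it reports no verdict.
Trained networks look in the newest picture that a camera, given by its name, has taken for a name from the list of things; names that differ only in an ending like _2 or _b are one class to them, and where a whole thing is asked for, a point or a joint stands for the part that bears it (a point fixed in the world has none). Each returns a list of dicts, best first, with "confidence" (0 to 1); they miss things now and then, are a little off and sometimes report something else, mostly with a low value. They report only what shows in the picture. A call takes as long as a camera call.
- env.find_in(target, camera): "box" ([left, top, width, height] in pixels, round what is visible of it).
- env.cut_out(target, camera): "region" (480x640 bool, what is visible of it) and "box" ([left, top, width, height] in pixels, round what is visible of it).
The state is a dict: "clock": time; "joint_pos": joint angles; "joint_vel": joint speeds; "joint_torque": joint torques, N m; "position": TCP position; "tcp_rot": TCP orientation; "force": force on the tool from outside, world axes, zero at the start; "moment": the same for the moment, N m; "finger_gap": finger opening in m.
Only numpy, scipy, OpenCV 4.12 (cv2) and the standard library are available. Lean on these libraries where they do the work, as an engineer would, in place of code of your own. Each camera call takes 0.05 s, during which the arm holds its last target.

## Working session

There is one attempt and no reset: what is moved stays moved. The work goes in short steps, Python scripts to look and compute and a shell command to move; the robot and the scene stay as the last step left them, time stands still between calls to the robot, and variables do not carry over. Pictures are saved under pics/ and viewed, and the job is handed in when it is done.

```bash
ls; mkdir -p pics; cat > h.py <<'E'
import numpy as np, cv2
from station import env
from scipy.spatial.transform import Rotation as R
def snap(cam,name):
    p,d=env.get_image(cam); cv2.imwrite(f'pics/{name}.png',p[:,:,::-1]); return p,d
def world(cam,d,mask=None):
    c=env.camera_params(cam); v,u=np.mgrid[0:480,0:640]
    P=np.stack([(u-c['cx'])/c['fx']*d,(v-c['cy'])/c['fy']*d,d],-1)
    T=np.linalg.inv(np.array(c['camera_from_world']))
    return P@T[:3,:3].T+T[:3,3]
def proj(cam,p):
    c=env.camera_params(cam);T=np.array(c['camera_from_world']);q=T[:3,:3]@np.array(p)+T[:3,3]
    return np.array([c['fx']*q[0]/q[2]+c['cx'],c['fy']*q[1]/q[2]+c['cy']])
E
python3 - <<'E'
from h import *
s=env.get_state(); print(s['clock'],s['position'],s['tcp_rot'],s['force'],s['moment'],s['finger_gap'])
print(R.from_quat(s['tcp_rot']).as_matrix().round(3))
D={}
for c in('top','side'):
    p,d=snap(c,c+'0'); np.save(c+'0.npy',d); D[c]=d
    for t in ('roll_mid','roll_stand'):
        for r in env.cut_out(t,c)[:3]:
            print(c,t,r['confidence'],r['box'])
            W=world(c,d)[r['region']&(d>0)]
            print(np.median(W,0).round(3),np.percentile(W,[2],axis=0).round(3),np.percentile(W,98,axis=0).round(3))
E
```

```text
pics
0.0 [0.2922599  0.57984389 0.24923303] [ 0.16284416  0.68812282 -0.16420561  0.6877538 ] [-0.13127531  0.40144774  0.71322558] [-0.04600314 -0.05155869  0.00268824] 0.08497696456900775
[[-0.001  0.45   0.893]
 [-0.002  0.893 -0.45 ]
 [-1.    -0.002 -0.   ]]
top roll_mid 0.93 [373.5, 271.3, 37.0, 22.2]
[ 0.414 -0.201  0.051] [[ 0.386 -0.251  0.016]] [ 0.443 -0.155  0.059]
top roll_mid 0.62 [245.6, 221.1, 30.7, 26.1]
[0.538 0.181 0.072] [[0.505 0.142 0.011]] [0.577 0.221 0.103]
top roll_mid 0.58 [277.9, 180.7, 20.3, 61.1]
[0.614 0.112 0.039] [[0.528 0.088 0.008]] [0.711 0.142 0.085]
top roll_stand 0.74 [221.8, 179.2, 79.8, 74.0]
[0.599 0.19  0.015] [[0.501 0.091 0.007]] [0.701 0.287 0.082]
side roll_mid 0.71 [207.8, 302.1, 29.7, 25.5]
[0.706 0.37  0.025] [[0.68  0.326 0.002]] [0.734 0.389 0.028]
side roll_mid 0.67 [348.3, 210.5, 22.9, 28.0]
[ 0.416 -0.171  0.04 ] [[ 0.386 -0.252  0.002]] [ 0.447 -0.153  0.057]
side roll_mid 0.67 [357.1, 270.8, 37.1, 24.8]
[0.359 0.165 0.013] [[0.329 0.114 0.002]] [0.413 0.22  0.016]
side roll_stand 0.77 [237.9, 245.4, 86.6, 60.5]
[0.599 0.207 0.025] [[0.5   0.1   0.006]] [0.701 0.291 0.08 ]
```

View pics/top0.png

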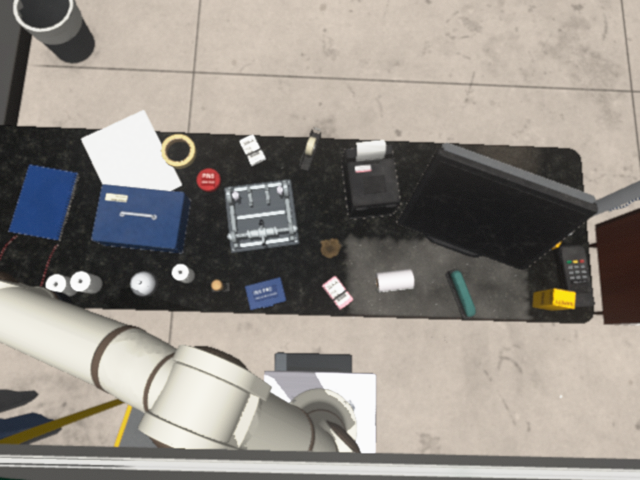

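View pics/side0.png

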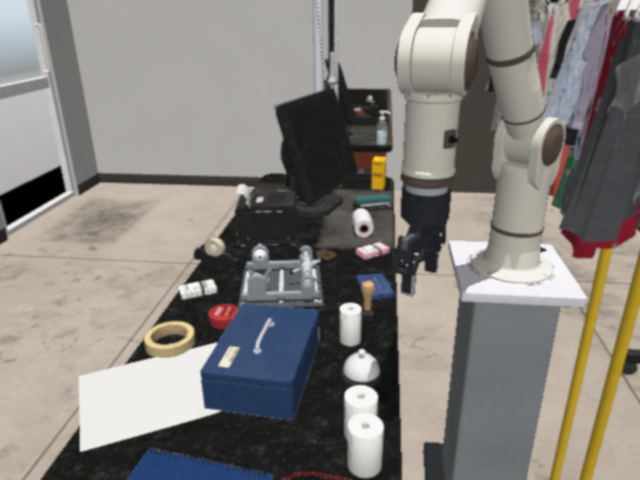

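```bash
python3 - <<'E'
from h import *
for c,b in(('top',(200,160,420,310)),('side',(190,190,400,330))):
    p=cv2.imread(f'pics/{c}0.png')[b[1]:b[3],b[0]:b[2]]; s=3.6
    cv2.imwrite(f'pics/{c}0z.png',cv2.resize(p,None,fx=s,fy=s,interpolation=cv2.INTER_CUBIC))
E
```

```text
(no output)
```

View pics/top0z.png

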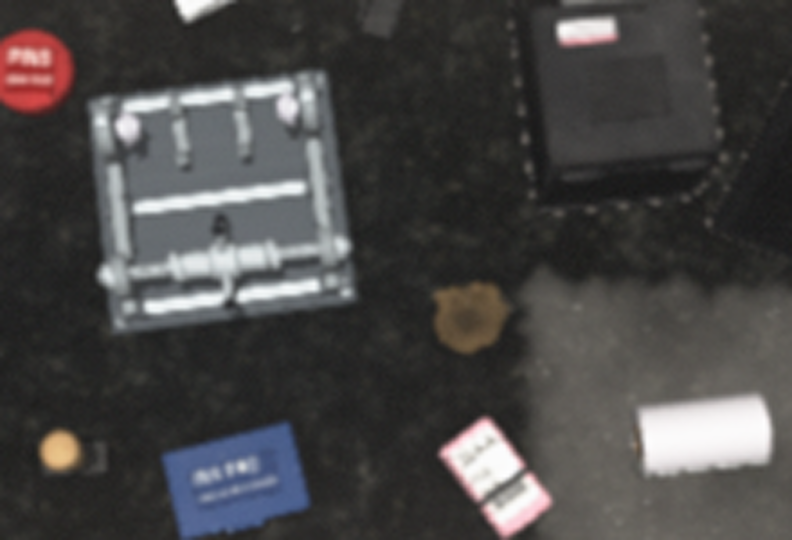

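View pics/side0z.png

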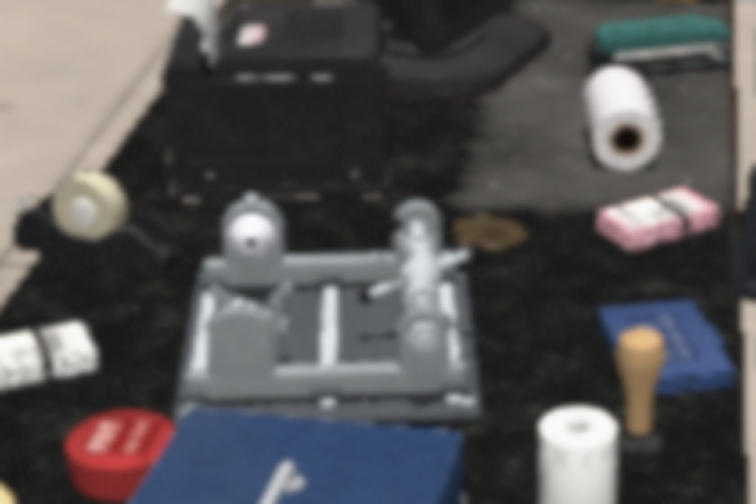

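The top view shows the stand at about (262,215), with the turnbuckle on the robot's side, and the roll lying at about (395,281). The side view shows the roll's open bore at (363,226). Next I'll fit the two poses.

```bash
python3 - <<'E'
from h import *
def rect(P):
    (c,s,a)=cv2.minAreaRect((P*1000).astype(np.float32)); return np.round(c,1),np.round(s,1),round(a,2)
for c in('top','side'):
    d=np.load(c+'0.npy'); W=world(c,d); ok=d>0
    m=ok&(W[...,0]>.47)&(W[...,0]<.73)&(W[...,1]>.06)&(W[...,1]<.32)
    # counter
    z=W[...,2][m]; print(c,'hist',np.histogram(z,bins=np.arange(-.01,.12,.005)))
    s=m&(W[...,2]>.006)&(W[...,2]<.1)
    n,l,st,_=cv2.connectedComponentsWithStats(s.astype(np.uint8)); k=1+np.argmax(st[1:,4]); s=l==k
    print('stand',rect(W[s][:,:2]),s.sum())
    m=ok&(W[...,0]>.36)&(W[...,0]<.47)&(W[...,1]>-.28)&(W[...,1]<-.12)&(W[...,2]>.012)
    P=W[m]; print('roll',rect(P[:,:2]),len(P),P[:,2].max())
    h=P[P[:,2]>.035][:,:2]; u,sv,vt=np.linalg.svd(h-h.mean(0)); print(h.mean(0),vt[0])
E
```

```text
top hist (array([ 110, 1212, 1247,  640, 1677,  798,  215,   94,   86,  185,   61,
         24,   15,   19,   79,  165,  237,  152,   71,   25,    8,    1,
          7,    5,    0]), array([-0.01 , -0.005,  0.   ,  0.005,  0.01 ,  0.015,  0.02 ,  0.025,
        0.03 ,  0.035,  0.04 ,  0.045,  0.05 ,  0.055,  0.06 ,  0.065,
        0.07 ,  0.075,  0.08 ,  0.085,  0.09 ,  0.095,  0.1  ,  0.105,
        0.11 ,  0.115]))
stand (array([601.6, 190.3]), array([209.5, 206.7]), 9.47) 4408
roll (array([ 419.1, -220. ]), array([ 64.8, 133.9]), 14.19) 720 0.06174103971695866
[ 0.41432137 -0.20569819] [-0.12621628  0.99200275]
side hist (array([   0,  758,  243,  287, 1052,  302,  286,  268,  284,  284,  121,
         92,   94,  110,  144,  193,  222,  138,   53,   16,    5,    6,
         10,    0,    0]), array([-0.01 , -0.005,  0.   ,  0.005,  0.01 ,  0.015,  0.02 ,  0.025,
        0.03 ,  0.035,  0.04 ,  0.045,  0.05 ,  0.055,  0.06 ,  0.065,
        0.07 ,  0.075,  0.08 ,  0.085,  0.09 ,  0.095,  0.1  ,  0.105,
        0.11 ,  0.115]))
stand (array([600.7, 193.8]), array([211.2, 206.1]), 8.32) 3942
roll (array([ 416.7, -207.5]), array([ 57.5, 113.4]), 8.13) 419 0.05922282892494424
[ 0.41718009 -0.19431704] [-0.20439544  0.9788884 ]
```

```bash
python3 - <<'E'
from h import *
from scipy.optimize import least_squares, minimize
for c in('top','side'):
    d=np.load(c+'0.npy'); W=world(c,d); ok=d>0
    m=ok&(abs(W[...,0]-.6)<.16)&(abs(W[...,1]-.19)<.16)
    P=W[m]; on=(P[:,2]>.006); 
    # keep the points outside only if counter (z<.006): occupancy classification with square, weight
    def f(q):
        x,y,a=q; cs,sn=np.cos(a),np.sin(a)
        u=(P[:,0]-x)*cs+(P[:,1]-y)*sn; v=-(P[:,0]-x)*sn+(P[:,1]-y)*cs
        s=np.maximum(abs(u),abs(v))-.102
        ins=1/(1+np.exp(np.clip(s/.0015,-50,50)))
        low=P[:,2]<.03
        return np.sum(np.where(on,-ins,ins)[low])
    best=min((minimize(f,[x,y,a],method='Nelder-Mead',options=dict(initial_simplex=[[x,y,a],[x+.006,y,a],[x,y+.006,a],[x,y,a+.05]])) for x in(.597,.602) for y in(.188,.193) for a in(.08,.14)),key=lambda r:r.fun)
    x,y,a=best.x; print(c,'stand',best.x.round(4),np.degrees(a).round(2),best.fun, 'saddle',(x+.055*np.cos(a),y+.055*np.sin(a)),'tb',(x-.065*np.cos(a),y-.065*np.sin(a)))
    m=ok&(W[...,0]>.36)&(W[...,0]<.47)&(W[...,1]>-.27)&(W[...,1]<-.13)&(W[...,2]>.015)
    P=W[m]
    def g(q):
        x,a=q; u=(P[:,0]-x)*np.cos(a)+(P[:,1]+.2)*np.sin(a)
        return np.hypot(u,P[:,2]-.028)-.028
    r=least_squares(g,[.415,.13],loss='soft_l1',f_scale=.003); x,a=r.x
    k=abs(g(r.x))<.008; v=-(P[k,0]-x)*np.sin(a)+(P[k,1]+.2)*np.cos(a)
    print(' roll line x at y=-.2',r.x,np.degrees(a),'v',np.percentile(v,[0,1,2,5,50,95,98,99,100]).round(4))
    reg=[r for r in env.cut_out('roll_mid',c)]
    print(env.get_state()['clock'])
    mask=reg[0 if c=='top' else 1]['region']; print(reg[0 if c=='top' else 1]['box'])
E
```

```text
top stand [0.6043 0.1921 0.1693] 9.7 -3091.9675902784325 saddle (np.float64(0.6585576408301101), np.float64(0.2013305724960788)) tb (np.float64(0.5402728597769837), np.float64(0.18111398101249893))
 roll line x at y=-.2 [0.41540066 0.140108  ] 8.027597275093898 v [-0.0581 -0.0554 -0.0547 -0.0511 -0.0048  0.0409  0.0435  0.0438  0.0442]
0.35
[373.5, 271.3, 37.0, 22.2]
side stand [0.6034 0.1951 0.1696] 9.72 -2047.3551343890272 saddle (np.float64(0.6576451382978035), np.float64(0.20433412586262983)) tb (np.float64(0.5393664341219363), np.float64(0.1840820114427052))
 roll line x at y=-.2 [0.41603793 0.14024662] 8.035539189115665 v [-0.0642 -0.057  -0.0539 -0.049   0.0111  0.0441  0.0454  0.0462  0.0476]
0.4
[348.3, 210.5, 22.9, 28.0]
```

```bash
cat > ov.py <<'E'
from h import *
def stand(q): 
    x,y,a=q; return lambda p:(x+p[0]*np.cos(a)-p[1]*np.sin(a),y+p[0]*np.sin(a)+p[1]*np.cos(a),p[2])
def draw(cam,img,q,rq,b,s,name,tb=0,da=0,rz=.028):
    im=cv2.resize(img[b[1]:b[3],b[0]:b[2]],None,fx=s,fy=s,interpolation=cv2.INTER_CUBIC)
    f=stand(q)
    px=lambda p:tuple(int(t) for t in (proj(cam,p)-np.array(b[:2])+.5)*s)
    def poly(L,col,fn=f,cl=True): cv2.polylines(im,[np.array([px(fn(p)) for p in L])],cl,col,1)
    h=.102; poly([(h,h,.012),(-h,h,.012),(-h,-h,.012),(h,-h,.012)],(0,255,255))
    t=np.linspace(0,2*np.pi,30)
    for sg in(1,-1):
        poly([(.055-.022,sg*.026,.037),(.055+.022,sg*.026,.037)],(0,255,0))
        y=sg*(.0775-.00255*tb)
        poly([(.055+.008*np.cos(u),y-sg*.019,.062+.008*np.sin(u)) for u in t],(255,0,255))
        poly([(.055+.022,y,.084),(.055-.022,y,.084)],(255,128,0))
    poly([(-.065,.07,.062),(-.065,-.07,.062)],(0,0,255))
    for k in range(4):
        a=tb+k*np.pi/2; poly([(-.065,0,.062),(-.065+.047*np.sin(a),0,.062+.047*np.cos(a))],(0,0,255))
    if rq is not None:
        g=stand(rq)
        for v in(.05,-.05): poly([(.028*np.cos(u),v,rz+.028*np.sin(u)) for u in t],(0,200,0),g)
        poly([(0,.05,rz),(0,-.05,rz)],(0,200,0),g)
    cv2.imwrite(f'pics/{name}.png',im)
E
python3 - <<'E'
from ov import *
q=(.6038,.1936,.1694); rq=(.4165,-.2055,.140)
draw('top',cv2.imread('pics/top0.png'),q,rq,(215,165,420,310),3.8,'top_ov')
draw('side',cv2.imread('pics/side0.png'),q,rq,(225,195,395,315),4.6,'side_ov')
E
```

```text
(no output)
```

View pics/top_ov.png

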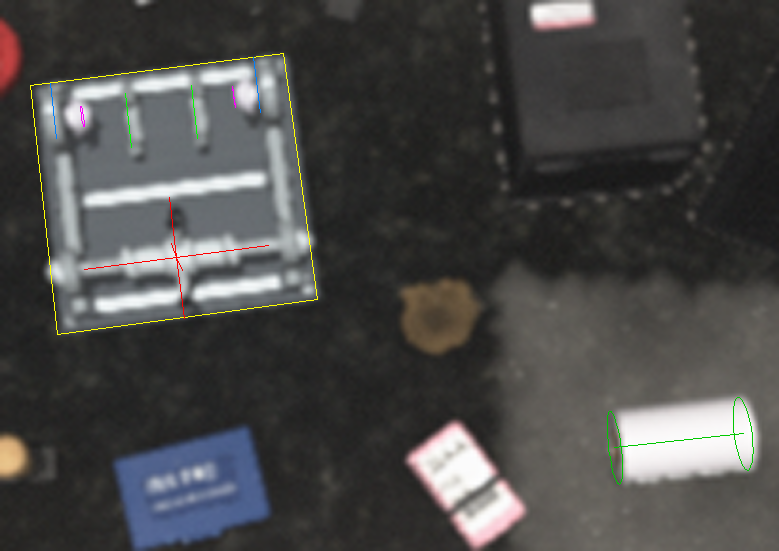

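View pics/side_ov.png

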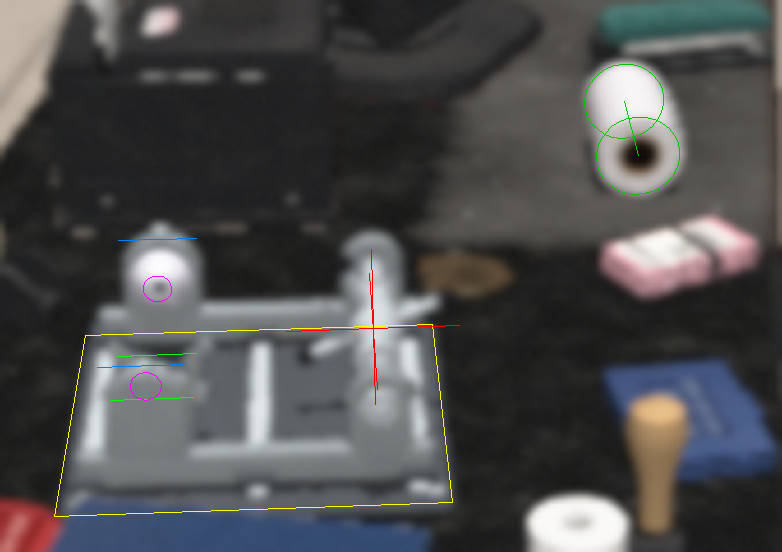

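```bash
python3 - <<'E'
from ov import *
q=(.6030,.1915,.1500); rq=(.4165,-.2055,.140)
draw('top',cv2.imread('pics/top0.png'),q,None,(216,172,308,258),8,'top_ov2')
draw('side',cv2.imread('pics/side0.png'),q,None,(232,238,332,313),8,'side_ov2')
E
```

```text
(no output)
```

View pics/top_ov2.png

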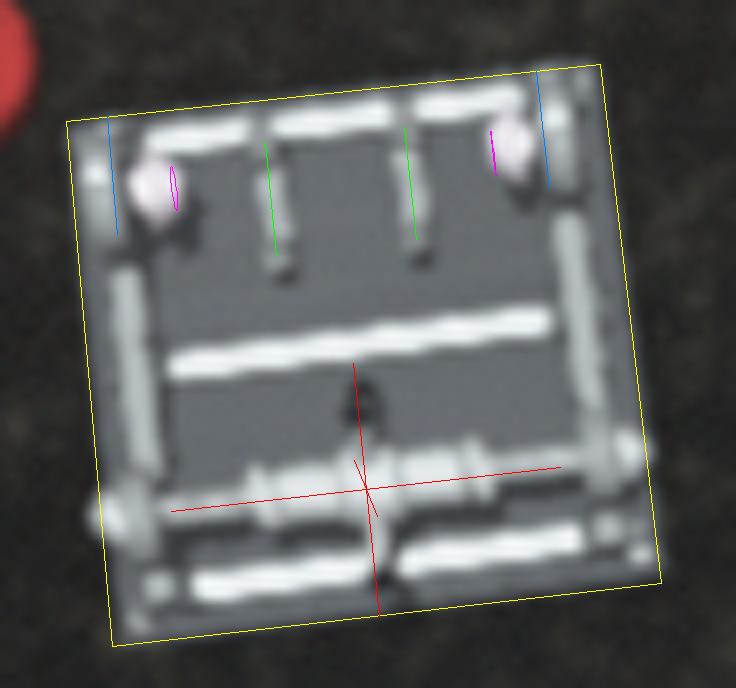

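View pics/side_ov2.png

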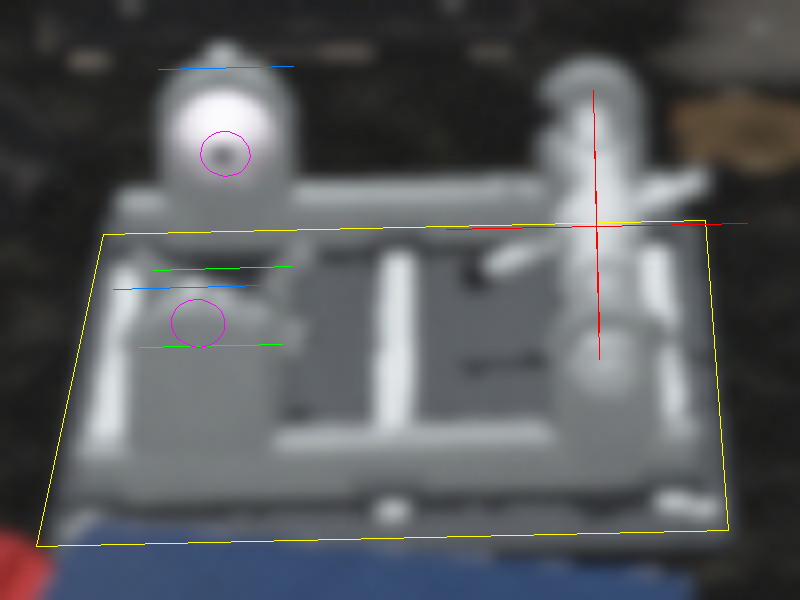

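```bash
python3 - <<'E'
from ov import *
x,y,a=(.6032,.1910,.152)
for c in('top','side'):
    C=env.camera_params(c);T=np.linalg.inv(np.array(C['camera_from_world']));print(c,'cam at',T[:3,3].round(3),'fwd',T[:3,2].round(3),C['fx'])
    d=np.load(c+'0.npy');W=world(c,d);ok=d>0
    u=(W[...,0]-x)*np.cos(a)+(W[...,1]-y)*np.sin(a);v=-(W[...,0]-x)*np.sin(a)+(W[...,1]-y)*np.cos(a)
    m=ok&(abs(v)<.009)&(abs(u+.065)<.06)&(W[...,2]>.016)
    print(np.c_[u[m]*1000+65,v[m]*1000,W[...,2][m]*1000].round(0).astype(int)[np.argsort(u[m])].tolist())
p=cv2.imread('pics/side0.png')[238:300,285:330];cv2.imwrite('pics/sz.png',cv2.resize(p,None,fx=9,fy=9,interpolation=cv2.INTER_LANCZOS4))
E
```

```text
top cam at [0.256 0.053 1.367] fwd [ 0.197 -0.024 -0.98 ] 462.7451300188656
[[-41, -5, 84], [-41, -2, 82], [-40, 1, 81], [-39, -2, 89], [-39, -5, 85], [-37, 4, 82], [-37, 1, 78], [-35, 0, 84], [-35, -5, 80], [-35, -2, 80], [-33, 9, 16], [-33, -3, 84], [-31, 0, 17], [-31, 1, 76], [-30, 9, 18], [-29, -3, 80], [-28, 0, 76], [-26, -3, 82], [-25, 0, 79], [-23, -7, 20], [-22, -4, 17], [-22, 0, 76], [-21, -3, 72], [-21, 8, 18], [-20, -2, 21], [-20, -7, 18], [-20, -4, 18], [-19, -1, 77], [-19, -3, 32], [-18, -3, 69], [-18, 7, 16], [-18, -5, 23], [-17, -8, 16], [-17, -3, 34], [-15, -1, 73], [-15, -6, 26], [-15, 7, 18], [-14, 3, 67], [-14, -1, 78], [-14, -4, 76], [-13, -3, 62], [-13, 6, 64], [-13, -6, 70], [-13, 4, 76], [-13, -5, 57], [-13, 8, 65], [-13, -3, 29], [-12, 7, 74], [-11, 2, 67], [-11, -4, 77], [-11, -4, 34], [-10, 4, 76], [-10, 7, 77], [-10, -7, 70], [-9, -1, 72], [-9, 2, 73], [-8, -7, 75], [-7, -4, 74], [-7, 1, 75], [-7, -2, 73], [-7, 7, 76], [-6, 4, 71], [-5, -2, 76], [-5, -5, 74], [-4, -7, 72], [-4, 4, 76], [-4, 6, 77], [-3, 1, 71], [-3, -5, 79], [-2, -8, 75], [-1, 9, 80], [-1, 
[... 2567 characters left out ...]
 4, 97], [14, 1, 92], [14, 3, 91], [15, -2, 58], [15, -1, 55], [15, -3, 52], [17, -2, 105], [17, 2, 104], [17, 2, 101], [17, 4, 99], [17, 0, 95], [18, -2, 58], [18, 2, 57], [18, 0, 53], [19, 1, 104], [19, -5, 104], [19, -1, 100], [19, 0, 98], [20, 3, 58], [20, 5, 56], [20, -1, 50], [22, -3, 102], [22, 1, 101], [22, 1, 98], [23, 1, 54], [23, -6, 53], [23, 2, 51], [25, 1, 54], [25, -1, 50], [28, -1, 53], [28, 1, 51], [28, -4, 46], [30, 1, 51], [31, -2, 47], [33, 4, 50], [33, 0, 51], [33, 4, 47], [36, -2, 50], [36, -1, 48], [36, -1, 45], [36, -2, 42], [38, 1, 51], [38, 2, 49], [38, 4, 45], [38, 0, 45], [41, 6, 48], [41, 1, 49], [41, -2, 50], [41, -1, 42], [43, 7, 49], [43, 2, 49], [43, -1, 42]]
```

View pics/sz.png

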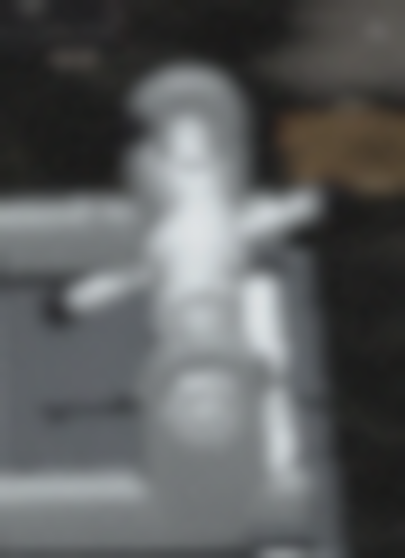

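The depth cuts agree with the overlay. The stand is at about (0.603, 0.191) with yaw 0.152, the turnbuckle is at about 0.41 rad, and its bar balls are at (+17,+40) and (-39,+17) mm from the hub. The roll is at about (0.4165, -0.2055) with yaw 0.14. I'll turn the gripper first, then travel.

```bash
cat >> h.py <<'E'
S=(.6032,.1910,.152)
def st(u,v,z):
    x,y,a=S; return np.array([x+u*np.cos(a)-v*np.sin(a),y+u*np.sin(a)+v*np.cos(a),z])
def togo(p,yaw):
    """tool down, tool y at heading yaw: wx needed and the shift in the axes after that turn"""
    s=env.get_state(); M=R.from_quat(s['tcp_rot']).as_matrix()
    Y=np.array([np.cos(yaw),np.sin(yaw),0]);X=np.array([0,0,-1.]);T=np.stack([X,Y,np.cross(X,Y)],1)
    w=R.from_matrix(M.T@T).as_rotvec(); d=T.T@(np.array(p)-s['position'])*1000
    print('t',round(s['clock'],2),'turn',w.round(3),'then shift mm',d.round(1),'F',np.round(s['force'],1),'gap',round(s['finger_gap'],4))
E
python3 - <<'E'
from h import *
togo((.4165,-.2055,.15),.14)
E
python3 -m pendant '[{"wx":0.16},{"wx":0.16},{"wx":0.16},{"wx":0.16},{"wx":0.16},{"wx":0.16}]' 85
```

```text
t 0.4 turn [0.964 0.    0.   ] then shift mm [100.1  13.2 795.5] F [ 0.5 -0.  -0.3] gap 0.0854invalid input
```

```bash
python3 - <<'E'
from h import *
togo((.4165,-.2055,.15),.14); print(env.get_state()['joint_pos'])
E
```

```text
t 0.4 turn [0.964 0.    0.   ] then shift mm [100.1  13.2 795.5] F [ 0.5 -0.  -0.3] gap 0.0854
[-0.84083705  0.50105329 -0.42694582  1.55054615  0.22081703  1.13831818
 -0.21028588]
```

```bash
python3 -m pendant '[{"x":0,"y":0,"z":0,"wx":0.16,"wy":0,"wz":0},{"x":0,"y":0,"z":0,"wx":0.16,"wy":0,"wz":0},{"x":0,"y":0,"z":0,"wx":0.16,"wy":0,"wz":0},{"x":0,"y":0,"z":0,"wx":0.16,"wy":0,"wz":0},{"x":0,"y":0,"z":0,"wx":0.16,"wy":0,"wz":0},{"x":0,"y":0,"z":0,"wx":0.16,"wy":0,"wz":0}]' 85; python3 - <<'E'
from h import *
togo((.4165,-.2055,.15),.14); print(env.get_state()['joint_pos'])
E
```

```text
clock: 1.15
position: [0.2924, 0.5805, 0.2503]
tcp_rot: [0.464, 0.533, -0.464, 0.533]
force: [0.0, -0.0, 0.1]
finger_gap: 0.085
t 1.15 turn [-0.001 -0.     0.   ] then shift mm [100.3  13.2 795.6] F [ 0.  -0.   0.1] gap 0.085
[-0.98032928  0.47673388 -0.22884226  1.55593358  0.11568464  1.12222578
 -1.0959611 ]
```

```bash
python3 -m pendant '[{"x":0,"y":10,"z":55,"wx":0,"wy":0,"wz":0},{"x":0,"y":12,"z":60,"wx":0,"wy":0,"wz":0},{"x":0,"y":12,"z":60,"wx":0,"wy":0,"wz":0},{"x":0,"y":12,"z":60,"wx":0,"wy":0,"wz":0},{"x":0,"y":12,"z":60,"wx":0,"wy":0,"wz":0},{"x":0,"y":10,"z":60,"wx":0,"wy":0,"wz":0},{"x":0,"y":0,"z":60,"wx":0,"wy":0,"wz":0},{"x":0,"y":-10,"z":60,"wx":0,"wy":0,"wz":0},{"x":0,"y":-10,"z":60,"wx":0,"wy":0,"wz":0},{"x":0,"y":-10,"z":60,"wx":0,"wy":0,"wz":0},{"x":0,"y":-10,"z":60,"wx":0,"wy":0,"wz":0},{"x":0,"y":-5,"z":60,"wx":0,"wy":0,"wz":0}]' 85; python3 - <<'E'
from h import *
togo((.4165,-.2055,.15),.14); print(env.get_state()['joint_pos'])
E
```

```text
clock: 2.65
position: [0.4176, -0.1256, 0.2508]
tcp_rot: [0.463, 0.534, -0.462, 0.535]
force: [1.2, 0.7, 0.1]
finger_gap: 0.085
t 2.65 turn [ 0.004  0.    -0.002] then shift mm [100.8 -12.3  79. ] F [1.2 0.7 0.1] gap 0.085
[-0.01487866  0.07965214  0.25916061  2.07874065 -0.02512845  0.9845896
  0.40176418]
```

```bash
python3 -m pendant '[{"x":20,"y":-6,"z":40,"wx":0,"wy":0,"wz":0},{"x":40,"y":-6,"z":40,"wx":0,"wy":0,"wz":0},{"x":40,"y":0,"z":0,"wx":0,"wy":0,"wz":0},{"x":0,"y":0,"z":0,"wx":0,"wy":0,"wz":0}]' 85; python3 - <<'E'
from h import *
togo((.4165,-.2055,.034),.14)
snap('top','top1'); snap('side','side1')
b=(330,170,410,270)
for c,b in(('top',(340,230,440,320)),('side',(320,160,420,260))):
    p=cv2.imread(f'pics/{c}1.png')[b[1]:b[3],b[0]:b[2]];cv2.imwrite(f'pics/{c}1z.png',cv2.resize(p,None,fx=5,fy=5,interpolation=cv2.INTER_CUBIC))
E
```

```text
clock: 3.15
position: [0.415, -0.2041, 0.148]
tcp_rot: [0.462, 0.537, -0.464, 0.532]
force: [0.2, -0.2, 0.5]
finger_gap: 0.0852
t 3.15 turn [ 0.003 -0.003  0.006] then shift mm [114.    1.3   1.6] F [ 0.2 -0.2  0.5] gap 0.0852
```

View pics/top1z.png

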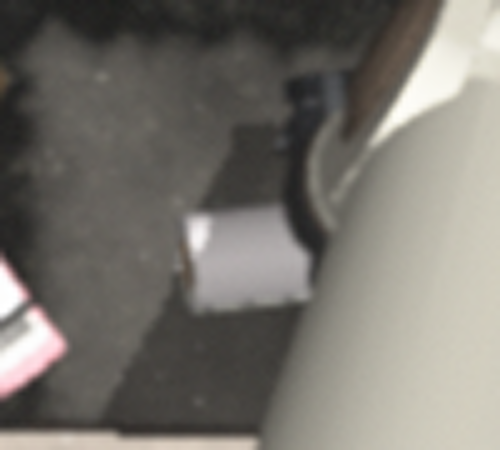

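View pics/side1z.png

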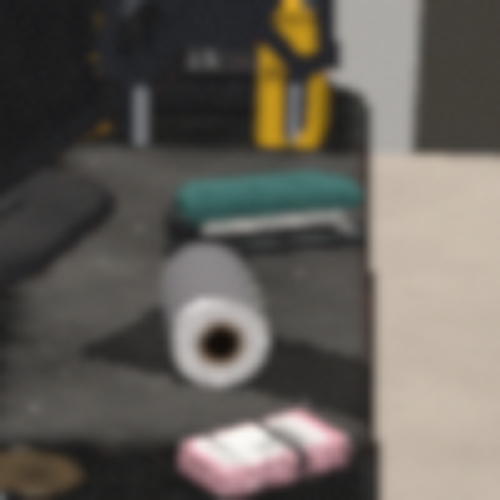

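```bash
python3 -m pendant '[{"x":40,"y":1,"z":3,"wx":0,"wy":0,"wz":0},{"x":40,"y":0,"z":0,"wx":0,"wy":0,"wz":0},{"x":30,"y":0,"z":0,"wx":0,"wy":0,"wz":0},{"x":4,"y":0,"z":0,"wx":0,"wy":0,"wz":0},{"x":0,"y":0,"z":0,"wx":0,"wy":0,"wz":0}]' 85; python3 - <<'E'
from h import *
togo((.4165,-.207,.034),.14)
E
python3 -m pendant '[{"x":0,"y":0,"z":0,"wx":0,"wy":0,"wz":0},{"x":0,"y":0,"z":0,"wx":0,"wy":0,"wz":0},{"x":0,"y":0,"z":0,"wx":0,"wy":0,"wz":0},{"x":0,"y":0,"z":0,"wx":0,"wy":0,"wz":0},{"x":0,"y":0,"z":0,"wx":0,"wy":0,"wz":0},{"x":0,"y":0,"z":0,"wx":0,"wy":0,"wz":0}]' 45 30
```

```text
clock: 3.88
position: [0.4204, -0.2077, 0.0378]
tcp_rot: [0.463, 0.534, -0.462, 0.536]
force: [-0.4, 0.0, -0.2]
finger_gap: 0.0846
t 3.88 turn [ 0.005  0.001 -0.002] then shift mm [ 3.8 -3.8 -1.2] F [-0.4  0.  -0.2] gap 0.0846
clock: 4.62
position: [0.4196, -0.2078, 0.0377]
tcp_rot: [0.463, 0.534, -0.462, 0.535]
force: [-1.1, 1.0, 10.4]
finger_gap: 0.055
```

```bash
python3 -m pendant '[{"x":-20,"y":0,"z":0,"wx":0,"wy":0,"wz":0},{"x":-40,"y":0,"z":0,"wx":0,"wy":0,"wz":0},{"x":-50,"y":0,"z":0,"wx":0,"wy":0,"wz":0},{"x":-50,"y":0,"z":0,"wx":0,"wy":0,"wz":0},{"x":0,"y":0,"z":0,"wx":0,"wy":0,"wz":0},{"x":0,"y":0,"z":0,"wx":0,"wy":0,"wz":0}]' 45 40; python3 - <<'E'
from h import *
p,d=snap('side','side2'); togo(st(.055,0,.2),.152)
b=(310,120,440,250);cv2.imwrite('pics/side2z.png',cv2.resize(p[b[1]:b[3],b[0]:b[2],::-1],None,fx=4.5,fy=4.5,interpolation=cv2.INTER_CUBIC))
E
```

```text
clock: 5.38
position: [0.4185, -0.2071, 0.1962]
tcp_rot: [0.463, 0.535, -0.462, 0.535]
force: [-0.6, -0.3, -1.7]
finger_gap: 0.055
t 5.42 turn [-0.008 -0.001  0.001] then shift mm [  -4.6  298.3 -365.4] F [ 0.5  0.5 -2.9] gap 0.0546
```

View pics/side2z.png

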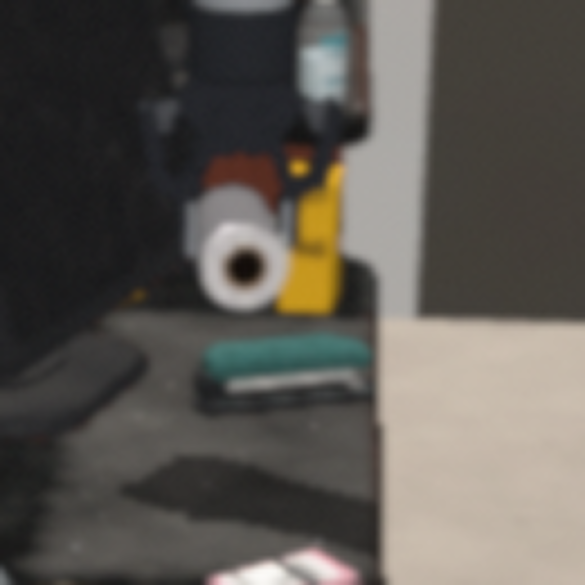

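The roll is gripped, with its open bore at about (244,266) in the crop. I'll carry it left first, then out over the stand.

```bash
python3 -m pendant '[{"x":0,"y":0,"z":-50,"wx":0,"wy":0,"wz":0},{"x":0,"y":0,"z":-60,"wx":0,"wy":0,"wz":0},{"x":0,"y":10,"z":-60,"wx":0,"wy":0,"wz":0},{"x":0,"y":30,"z":-50,"wx":0,"wy":0,"wz":0},{"x":0,"y":40,"z":-45,"wx":0,"wy":0,"wz":0},{"x":0,"y":45,"z":-40,"wx":0,"wy":0,"wz":0},{"x":0,"y":45,"z":-35,"wx":0,"wy":0,"wz":0},{"x":0,"y":45,"z":-25,"wx":0,"wy":0,"wz":0},{"x":0,"y":45,"z":0,"wx":0,"wy":0,"wz":0},{"x":0,"y":38,"z":0,"wx":0,"wy":0,"wz":0},{"x":0,"y":0,"z":0,"wx":0,"wy":0,"wz":0},{"x":0,"y":0,"z":0,"wx":0,"wy":0,"wz":0}]'; python3 - <<'E'
from h import *
from ov import draw,stand
togo(st(.055,0,.16),.152)
p,d=snap('side','side3');np.save('side3.npy',d);p2,d2=snap('top','top3');np.save('top3.npy',d2)
b=(220,160,360,310);cv2.imwrite('pics/side3z.png',cv2.resize(p[b[1]:b[3],b[0]:b[2],::-1],None,fx=4,fy=4,interpolation=cv2.INTER_CUBIC))
E
```

```text
clock: 6.92
position: [0.6597, 0.1959, 0.1937]
tcp_rot: [0.461, 0.536, -0.464, 0.534]
force: [-1.4, 0.3, -1.7]
finger_gap: 0.0547
t 6.92 turn [-0.008  0.001  0.005] then shift mm [33.7 -1.6 -3.7] F [-1.4  0.3 -1.7] gap 0.0547
```

View pics/side3z.png

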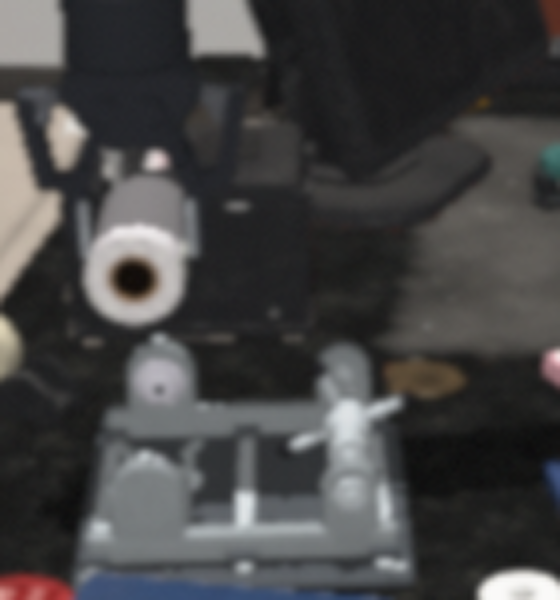

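View pics/top3.png

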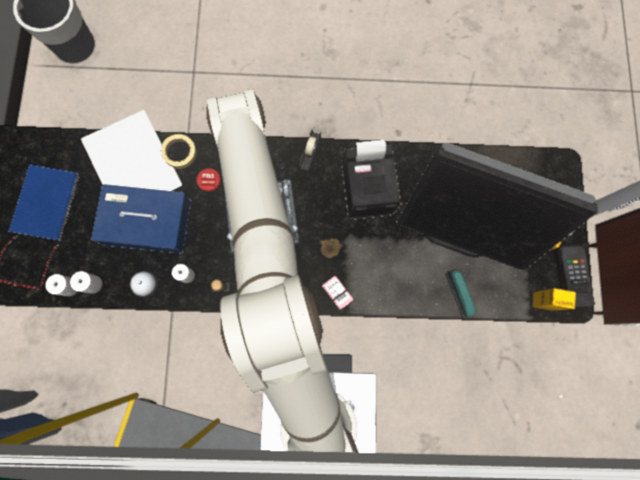

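```bash
python3 - <<'E'
from h import *
from scipy.optimize import least_squares
d=np.load('side3.npy');p=cv2.imread('pics/side3.png');W=world('side',d)
r=env.cut_out('roll_mid','side')
for q in r[:3]:
    print(q['confidence'],q['box'],np.median(W[q['region']&(d>0)],0).round(3))
q=[q for q in r if abs(q['box'][0]+q['box'][2]/2-254)<15][0]
P=W[q['region']&(d>0)]; P=P[(abs(P[:,0]-.66)<.05)&(abs(P[:,1]-.2)<.08)&(P[:,2]>.1)]
x0,y0,a=S; sd=st(.055,0,0)
u=(P[:,0]-sd[0])*np.cos(a)+(P[:,1]-sd[1])*np.sin(a);v=-(P[:,0]-sd[0])*np.sin(a)+(P[:,1]-sd[1])*np.cos(a);z=P[:,2]
print(len(P),'v pct',np.percentile(v,[1,5,25,50,75,90,95,99]).round(4))
face=v>np.percentile(v,60)
f=(v<np.median(v[v>.03])-.006)
def g(t): 
    return np.hypot(u[f]-t[0]-t[2]*v[f],z[f]-t[1]-t[3]*v[f])-.028
s=least_squares(g,[0,.185,0,0],loss='soft_l1',f_scale=.002);print('axis du,z,slope u,slope z',s.x.round(4),f.sum())
fu=~f&(v>.03);print('face v med',np.median(v[fu]),'centre',((u[fu].min()+u[fu].max())/2).round(4),((z[fu].min()+z[fu].max())/2).round(4),u[fu].mean().round(4),z[fu].mean().round(4))
st_=env.get_state();pp=st_['position']-sd
print('tcp u,v',(pp[0]*np.cos(a)+pp[1]*np.sin(a)).round(4),(-pp[0]*np.sin(a)+pp[1]*np.cos(a)).round(4),st_['position'])
E
```

```text
0.71 [237.8, 207.7, 26.5, 31.7] [0.656 0.238 0.197]
0.46 [362.6, 281.8, 11.5, 39.0] [0.383 0.306 0.037]
711 v pct [-0.0432 -0.0314  0.0073  0.0404  0.0457  0.0478  0.0486  0.0503]
axis du,z,slope u,slope z [ 0.0018  0.1839 -0.0059  0.0235] 352
face v med 0.04568681962574467 centre 0.0024 0.1831 0.0027 0.1846
tcp u,v 0.0021 -0.0033 [0.66011116 0.19634687 0.19569348]
```

```bash
python3 -m pendant '[{"x":20,"y":-2,"z":-3,"wx":0,"wy":0,"wz":0},{"x":30,"y":0,"z":0,"wx":-0.008,"wy":0,"wz":0},{"x":30,"y":0,"z":0,"wx":0,"wy":0,"wz":0},{"x":20,"y":0,"z":0,"wx":0,"wy":0,"wz":0},{"x":10,"y":0,"z":0,"wx":0,"wy":0,"wz":0},{"x":0,"y":0,"z":0,"wx":0,"wy":0,"wz":0},{"x":0,"y":0,"z":0,"wx":0,"wy":0,"wz":0}]'; python3 - <<'E'
from h import *
togo(st(.055,0,.071),.152)
p,d=snap('side','side4')
b=(220,200,340,310);cv2.imwrite('pics/side4z.png',cv2.resize(p[b[1]:b[3],b[0]:b[2],::-1],None,fx=5.4,fy=5.4,interpolation=cv2.INTER_CUBIC))
E
```

```text
clock: 7.95
position: [0.6599, 0.1994, 0.0875]
tcp_rot: [0.461, 0.536, -0.46, 0.537]
force: [-0.2, 0.7, -2.3]
finger_gap: 0.0549
t 7.95 turn [-0.    -0.    -0.002] then shift mm [16.5 -2.4 -0.3] F [-0.2  0.7 -2.3] gap 0.0549
```

View pics/side4z.png

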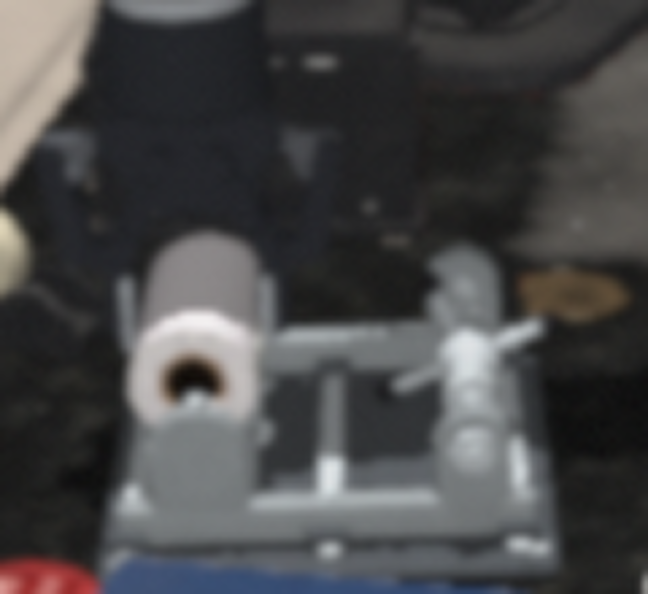

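The roll sits between the cheeks, with its bore (195,380) in line with the cone. I'll lower it gently.

```bash
python3 -m pendant '[{"x":6,"y":-2,"z":0,"wx":0,"wy":0,"wz":0},{"x":5,"y":0,"z":0,"wx":0,"wy":0,"wz":0},{"x":2,"y":0,"z":0,"wx":0,"wy":0,"wz":0},{"x":0,"y":0,"z":0,"wx":0,"wy":0,"wz":0},{"x":0,"y":0,"z":0,"wx":0,"wy":0,"wz":0}]'; python3 - <<'E'
from h import *
togo(st(.055,0,.071),.152)
E
```

```text
clock: 8.62
position: [0.6572, 0.1989, 0.0734]
tcp_rot: [0.461, 0.537, -0.461, 0.537]
force: [-0.1, -0.4, -1.3]
finger_gap: 0.0551
t 8.62 turn [ 0. -0. -0.] then shift mm [ 2.4  0.5 -0.4] F [-0.1 -0.4 -1.3] gap 0.0551
```

```bash
python3 -m pendant '[{"x":1.5,"y":0,"z":0,"wx":0,"wy":0,"wz":0},{"x":1,"y":0,"z":0,"wx":0,"wy":0,"wz":0},{"x":0,"y":0,"z":0,"wx":0,"wy":0,"wz":0},{"x":0,"y":0,"z":0,"wx":0,"wy":0,"wz":0}]'; python3 - <<'E'
from h import *
togo(st(.055,0,.071),.152)
E
```

```text
clock: 9.12
position: [0.6571, 0.1989, 0.0708]
tcp_rot: [0.461, 0.537, -0.461, 0.536]
force: [0.2, 0.1, -1.4]
finger_gap: 0.0549
t 9.12 turn [-0. -0. -0.] then shift mm [-0.2  0.6 -0.4] F [ 0.2  0.1 -1.4] gap 0.0549
```

```bash
python3 -m pendant '[{"x":1.5,"y":0,"z":0,"wx":0,"wy":0,"wz":0},{"x":1,"y":0,"z":0,"wx":0,"wy":0,"wz":0},{"x":0,"y":0,"z":0,"wx":0,"wy":0,"wz":0},{"x":0,"y":0,"z":0,"wx":0,"wy":0,"wz":0}]'; python3 - <<'E'
from h import *
togo(st(.055,0,.071),.152)
p,d=snap('side','side5')
b=(220,200,340,310);cv2.imwrite('pics/side5z.png',cv2.resize(p[b[1]:b[3],b[0]:b[2],::-1],None,fx=5.4,fy=5.4,interpolation=cv2.INTER_CUBIC))
E
```

```text
clock: 9.62
position: [0.6574, 0.1989, 0.0694]
tcp_rot: [0.461, 0.536, -0.46, 0.537]
force: [-2.9, -0.7, 5.0]
finger_gap: 0.0546
t 9.62 turn [ 0.    -0.    -0.001] then shift mm [-1.6  0.2 -0.4] F [-2.9 -0.7  5. ] gap 0.0546
```

View pics/side5z.png

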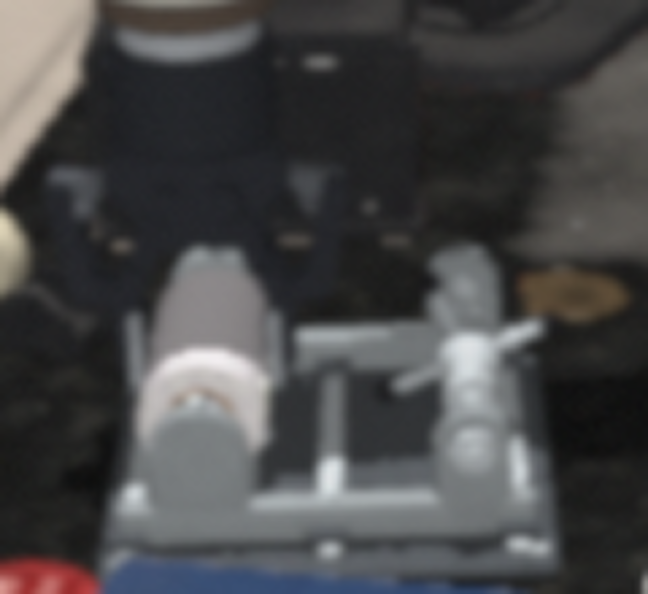

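It has touched down in the saddles (+5 N). Now I'll release, with the opening limited.

```bash
python3 -m pendant '[{"x":0,"y":0,"z":0,"wx":0,"wy":0,"wz":0},{"x":0,"y":0,"z":0,"wx":0,"wy":0,"wz":0},{"x":0,"y":0,"z":0,"wx":0,"wy":0,"wz":0},{"x":-10,"y":0,"z":0,"wx":0,"wy":0,"wz":0},{"x":-20,"y":0,"z":0,"wx":0,"wy":0,"wz":0},{"x":-40,"y":0,"z":0,"wx":0,"wy":0,"wz":0},{"x":-40,"y":0,"z":0,"wx":0,"wy":0,"wz":0},{"x":-20,"y":-50,"z":0,"wx":0,"wy":0,"wz":0},{"x":0,"y":-60,"z":0,"wx":0,"wy":0,"wz":0},{"x":0,"y":-60,"z":0,"wx":0,"wy":0,"wz":0}]' 72; python3 - <<'E'
from h import *
togo(st(-.065,0,.2),.152)
p,d=snap('side','side6')
b=(220,200,340,310);cv2.imwrite('pics/side6z.png',cv2.resize(p[b[1]:b[3],b[0]:b[2],::-1],None,fx=5.4,fy=5.4,interpolation=cv2.INTER_CUBIC))
W=world('side',d);sd=st(.055,0,0);a=S[2]
u=(W[...,0]-sd[0])*np.cos(a)+(W[...,1]-sd[1])*np.sin(a);v=-(W[...,0]-sd[0])*np.sin(a)+(W[...,1]-sd[1])*np.cos(a)
from scipy.optimize import least_squares
m=(d>0)&(abs(u)<.03)&(abs(v)<.041)&(W[...,2]>.06)&(W[...,2]<.1)
g=lambda t:np.hypot(u[m]-t[0]-t[2]*v[m],W[...,2][m]-t[1]-t[3]*v[m])-.028
print(least_squares(g,[0,.06,0,0],loss='soft_l1',f_scale=.002).x.round(4),m.sum())
E
```

```text
clock: 10.92
position: [0.4882, 0.1731, 0.2004]
tcp_rot: [0.462, 0.536, -0.459, 0.537]
force: [-0.3, 1.0, 0.0]
finger_gap: 0.0722
t 10.93 turn [-0.    -0.001 -0.003] then shift mm [ 0.4 51.4 -0.2] F [-0.3  1.   0. ] gap 0.0722
[ 0.0003  0.0587 -0.0185  0.0004] 317
```

View pics/side6z.png

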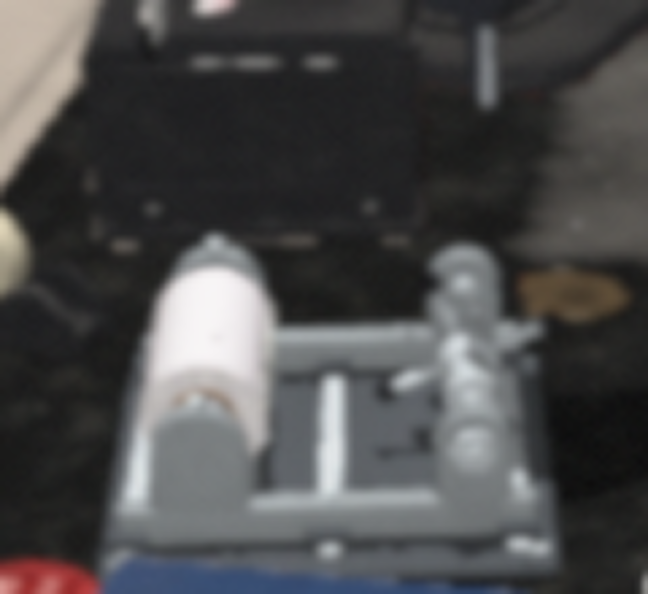

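The roll rests in the saddles: fitted axis height 58.7 mm, level and centred within 1 mm in x. Next I'll close the fingers and come down behind the top bar.

```bash
cat >> h.py <<'E'
H=st(-.065,0,.062)
def tq():
    s=env.get_state();a=S[2];ax=np.array([-np.sin(a),np.cos(a),0]);ex=np.array([np.cos(a),np.sin(a),0])
    F=np.array(s['force']);M=np.array(s['moment']);r=s['position']-H
    b=np.load('bias.npy') if __import__('os').path.exists('bias.npy') else np.zeros(6)
    F=F-b[:3];M=M-b[3:]
    # turning moment on the buckle: + when tops pushed to +x -> rotation about +y
    print('t %.2f u %.1f v %.1f tipz %.1f | Fu %.2f Fv %.2f Fz %.2f | T(M at TCP) %.3f  T(F only at tip) %.3f  Mv %.3f gap %.4f'%(s['clock'],r@ex*1e3,r@ax*1e3,(s['position'][2]-env.tips_ahead)*1e3,F@ex,F@ax,F[2],-(M+np.cross(r,F))@ax,-np.cross(r-[0,0,env.tips_ahead],F)@ax,M@ax,s['finger_gap']))
E
python3 -m pendant '[{"x":0,"y":0,"z":0,"wx":0,"wy":0,"wz":0},{"x":0,"y":0,"z":0,"wx":0,"wy":0,"wz":0},{"x":0,"y":20,"z":0,"wx":0,"wy":0,"wz":0},{"x":0,"y":15,"z":0,"wx":0,"wy":0,"wz":0},{"x":30,"y":0,"z":0,"wx":0,"wy":0,"wz":0},{"x":30,"y":0,"z":0,"wx":0,"wy":0,"wz":0},{"x":20,"y":0,"z":0,"wx":0,"wy":0,"wz":0},{"x":0,"y":0,"z":0,"wx":0,"wy":0,"wz":0},{"x":0,"y":0,"z":0,"wx":0,"wy":0,"wz":0}]' 0 40; python3 - <<'E'
from h import *
tq()
L=[]
for i in range(4):
    env.get_image('side') if i<3 else None; s=env.get_state(); L.append(np.r_[s['force'],s['moment']]); print(L[-1].round(3))
p,d=snap('side','side7')
b=(270,200,340,310);cv2.imwrite('pics/side7z.png',cv2.resize(p[b[1]:b[3],b[0]:b[2],::-1],None,fx=5.4,fy=5.4,interpolation=cv2.INTER_CUBIC))
E
```

```text
clock: 12.1
position: [0.5248, 0.1786, 0.1189]
tcp_rot: [0.461, 0.536, -0.46, 0.537]
force: [-0.1, 0.5, 1.1]
finger_gap: -0.0003
t 12.10 u -14.4 v -0.4 tipz 99.9 | Fu -0.04 Fv 0.51 Fz 1.08 | T(M at TCP) 0.037  T(F only at tip) -0.014  Mv -0.050 gap -0.0003
[ 0.591 -0.138  0.341 -0.036 -0.015 -0.016]
[ 1.262  0.829 -0.178 -0.022 -0.052 -0.027]
[ 0.277 -0.125  0.741 -0.033  0.017 -0.055]
[ 0.277 -0.125  0.741 -0.033  0.017 -0.055]
```

View pics/side7z.png

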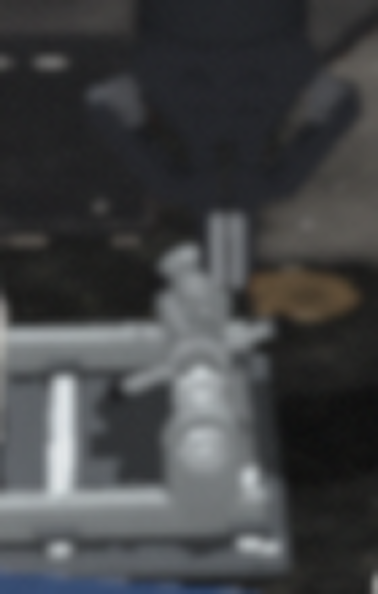

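The fingers are shut just behind the top bar: tips at (228,285) in the crop, top ball at (180,262). I'll go down 18 mm and push on.

```bash
python3 -m pendant '[{"x":10,"y":0,"z":0,"wx":0,"wy":0,"wz":0},{"x":8,"y":0,"z":0,"wx":0,"wy":0,"wz":0},{"x":0,"y":4,"z":0,"wx":0,"wy":0,"wz":0},{"x":0,"y":4,"z":0,"wx":0,"wy":0,"wz":0},{"x":0,"y":4,"z":0,"wx":0,"wy":0,"wz":0},{"x":0,"y":4,"z":0,"wx":0,"wy":0,"wz":0},{"x":0,"y":4,"z":0,"wx":0,"wy":0,"wz":0},{"x":0,"y":0,"z":0,"wx":0,"wy":0,"wz":0}]' 0; python3 - <<'E'
from h import *
tq()
for i in range(3): env.get_image('side'); tq()
p,d=snap('side','side8')
b=(270,200,340,310);cv2.imwrite('pics/side8z.png',cv2.resize(p[b[1]:b[3],b[0]:b[2],::-1],None,fx=5.4,fy=5.4,interpolation=cv2.INTER_CUBIC))
E
```

```text
clock: 13.3
position: [0.5396, 0.1809, 0.0989]
tcp_rot: [0.458, 0.538, -0.463, 0.535]
force: [-7.5, -1.1, 1.7]
finger_gap: -0.0002
t 13.30 u 0.6 v -0.4 tipz 79.9 | Fu -7.57 Fv 0.01 Fz 1.73 | T(M at TCP) -1.422  T(F only at tip) 0.137  Mv 1.702 gap -0.0002
t 13.35 u 0.6 v -0.4 tipz 79.9 | Fu -7.51 Fv -0.46 Fz 0.70 | T(M at TCP) -1.347  T(F only at tip) 0.135  Mv 1.625 gap 0.0000
t 13.40 u 0.6 v -0.4 tipz 79.9 | Fu -8.38 Fv 0.23 Fz 1.35 | T(M at TCP) -1.324  T(F only at tip) 0.151  Mv 1.635 gap -0.0000
t 13.45 u 0.6 v -0.4 tipz 80.0 | Fu -7.52 Fv -0.32 Fz 1.06 | T(M at TCP) -1.379  T(F only at tip) 0.136  Mv 1.657 gap -0.0004
```

View pics/side8z.png

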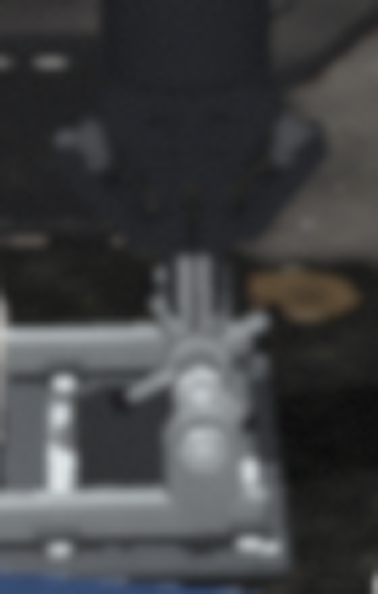

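```bash
python3 -m pendant '[{"x":0,"y":4,"z":0,"wx":0,"wy":0,"wz":0},{"x":0,"y":4,"z":0,"wx":0,"wy":0,"wz":0}]' 0; python3 -c "
from h import *
tq()"; python3 -m pendant '[{"x":0,"y":4,"z":0,"wx":0,"wy":0,"wz":0},{"x":0,"y":4,"z":0,"wx":0,"wy":0,"wz":0}]' 0; python3 - <<'E'
from h import *
tq()
for i in range(2): env.get_image('side'); tq()
p,d=snap('side','side9')
b=(270,200,340,310);cv2.imwrite('pics/side9z.png',cv2.resize(p[b[1]:b[3],b[0]:b[2],::-1],None,fx=5.4,fy=5.4,interpolation=cv2.INTER_CUBIC))
E
```

```text
clock: 13.75
position: [0.5448, 0.1816, 0.0978]
tcp_rot: [0.456, 0.54, -0.464, 0.534]
force: [-12.8, -1.4, -0.1]
finger_gap: 0.0001
t 13.75 u 5.8 v -0.4 tipz 78.8 | Fu -12.84 Fv 0.59 Fz -0.07 | T(M at TCP) -2.376  T(F only at tip) 0.216  Mv 2.836 gap 0.0001
clock: 14.0
position: [0.5529, 0.1829, 0.0981]
tcp_rot: [0.456, 0.539, -0.464, 0.534]
force: [-12.2, -1.3, 5.5]
finger_gap: 0.0001
t 14.00 u 14.1 v -0.4 tipz 79.1 | Fu -12.26 Fv 0.51 Fz 5.48 | T(M at TCP) -2.087  T(F only at tip) 0.287  Mv 2.606 gap 0.0001
t 14.05 u 15.4 v -0.5 tipz 79.5 | Fu -9.07 Fv -0.60 Fz 4.46 | T(M at TCP) -1.884  T(F only at tip) 0.227  Mv 2.284 gap 0.0001
t 14.10 u 15.6 v -0.5 tipz 79.6 | Fu -10.16 Fv -0.98 Fz 3.24 | T(M at TCP) -1.839  T(F only at tip) 0.230  Mv 2.262 gap 0.0000
```

View pics/side9z.png

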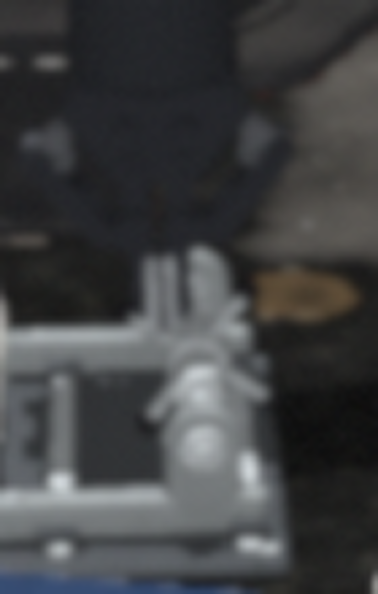

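```bash
cat >> h.py <<'E'
def angle(cam='side',d=None):
    if d is None: d=env.get_image(cam)[1]
    W=world(cam,d);a=S[2];r=W-H
    u=r[...,0]*np.cos(a)+r[...,1]*np.sin(a);v=-r[...,0]*np.sin(a)+r[...,1]*np.cos(a);z=r[...,2]
    rr=np.hypot(u,z);m=(d>0)&(abs(v)<.008)&(rr>.022)&(rr<.048)&(z>-.035)
    th=np.arctan2(u[m],z[m]);A=np.radians(np.arange(0,90,.5))
    def sc(A):
        best=np.min([np.abs(rr[m]*np.sin(th-A-k*np.pi/2))+1e3*(np.cos(th-A-k*np.pi/2)<0) for k in range(4)],0)
        return np.minimum(best,.012).sum()
    i=int(np.argmin([sc(x) for x in A])); print('bars at',np.degrees(A[i]).round(1),'deg mod 90, n',m.sum(),'mean err mm',round(sc(A[i])/m.sum()*1e3,2)); return A[i]
E
python3 -m pendant '[{"x":-5,"y":-8,"z":0,"wx":0,"wy":0,"wz":0},{"x":-40,"y":0,"z":0,"wx":0,"wy":0,"wz":0},{"x":0,"y":-30,"z":0,"wx":0,"wy":0,"wz":0},{"x":0,"y":-30,"z":0,"wx":0,"wy":0,"wz":0},{"x":0,"y":0,"z":0,"wx":0,"wy":0,"wz":0},{"x":0,"y":0,"z":0,"wx":0,"wy":0,"wz":0}]' 0; python3 - <<'E'
from h import *
angle(d=np.load('side0.npy'));angle(d=np.load('side3.npy'))
L=[]
for i in range(4):
    p,d=env.get_image('side');s=env.get_state();L.append(np.r_[s['force'],s['moment']])
angle(d=d)
print(np.mean(L,0).round(3)); tq()
E
```

```text
clock: 14.9
position: [0.4934, 0.1739, 0.1462]
tcp_rot: [0.461, 0.536, -0.46, 0.537]
force: [0.4, 0.2, 0.0]
finger_gap: 0.0
bars at 23.5 deg mod 90, n 93 mean err mm 2.25
bars at 24.0 deg mod 90, n 91 mean err mm 2.11
bars at 54.0 deg mod 90, n 112 mean err mm 2.1
[-0.183 -0.118 -0.509  0.028 -0.02  -0.015]
t 15.10 u -46.6 v -0.5 tipz 126.4 | Fu 0.05 Fv -0.22 Fz -0.93 | T(M at TCP) 0.064  T(F only at tip) 0.040  Mv -0.024 gap 0.0004
```

```bash
python3 -m pendant '[{"x":22,"y":0,"z":0,"wx":0,"wy":0,"wz":0},{"x":22,"y":0,"z":0,"wx":0,"wy":0,"wz":0},{"x":0,"y":4,"z":0,"wx":0,"wy":0,"wz":0},{"x":0,"y":4,"z":0,"wx":0,"wy":0,"wz":0},{"x":0,"y":4,"z":0,"wx":0,"wy":0,"wz":0},{"x":0,"y":4,"z":0,"wx":0,"wy":0,"wz":0},{"x":0,"y":4,"z":0,"wx":0,"wy":0,"wz":0}]' 0; python3 - <<'E'
from h import *
tq()
E
python3 -m pendant '[{"x":0,"y":4,"z":0,"wx":0,"wy":0,"wz":0},{"x":0,"y":4,"z":0,"wx":0,"wy":0,"wz":0}]' 0;python3 - <<'E'
from h import *
tq()
for i in range(3): env.get_image('side'); tq()
E
```

```text
clock: 15.98
position: [0.5049, 0.1758, 0.1015]
tcp_rot: [0.456, 0.54, -0.464, 0.534]
force: [-14.5, -1.4, 12.4]
finger_gap: 0.0005
t 15.97 u -34.5 v -0.2 tipz 82.5 | Fu -14.52 Fv 0.77 Fz 12.40 | T(M at TCP) -2.730  T(F only at tip) -0.130  Mv 2.876 gap 0.0005
clock: 16.23
position: [0.5178, 0.1781, 0.1023]
tcp_rot: [0.459, 0.538, -0.461, 0.536]
force: [-7.5, -1.4, 5.3]
finger_gap: 0.0002
t 16.23 u -21.3 v 0.1 tipz 83.3 | Fu -7.65 Fv -0.20 Fz 5.28 | T(M at TCP) -1.229  T(F only at tip) 0.050  Mv 1.424 gap 0.0002
t 16.27 u -20.3 v 0.1 tipz 83.4 | Fu -5.16 Fv 1.55 Fz 4.08 | T(M at TCP) -1.107  T(F only at tip) 0.027  Mv 1.232 gap -0.0001
t 16.32 u -20.4 v 0.1 tipz 83.3 | Fu -5.40 Fv 0.26 Fz 4.64 | T(M at TCP) -1.088  T(F only at tip) 0.020  Mv 1.211 gap 0.0001
t 16.38 u -20.4 v 0.1 tipz 83.3 | Fu -5.89 Fv -0.57 Fz 4.64 | T(M at TCP) -0.977  T(F only at tip) 0.031  Mv 1.120 gap 0.0000
```

```bash
python3 -m pendant '[{"x":0,"y":4,"z":0,"wx":0,"wy":0,"wz":0},{"x":0,"y":4,"z":0,"wx":0,"wy":0,"wz":0},{"x":0,"y":4,"z":0,"wx":0,"wy":0,"wz":0},{"x":0,"y":4,"z":0,"wx":0,"wy":0,"wz":0},{"x":0,"y":4,"z":0,"wx":0,"wy":0,"wz":0},{"x":2,"y":4,"z":0,"wx":0,"wy":0,"wz":0},{"x":0,"y":4,"z":0,"wx":0,"wy":0,"wz":0},{"x":0,"y":4,"z":0,"wx":0,"wy":0,"wz":0},{"x":0,"y":4,"z":0,"wx":0,"wy":0,"wz":0},{"x":0,"y":3,"z":0,"wx":0,"wy":0,"wz":0}]' 0;python3 - <<'E'
from h import *
tq()
E
python3 -m pendant '[{"x":-5,"y":-8,"z":0,"wx":0,"wy":0,"wz":0},{"x":-40,"y":0,"z":0,"wx":0,"wy":0,"wz":0},{"x":0,"y":-30,"z":0,"wx":0,"wy":0,"wz":0},{"x":0,"y":-30,"z":0,"wx":0,"wy":0,"wz":0},{"x":0,"y":0,"z":0,"wx":0,"wy":0,"wz":0}]' 0; python3 - <<'E'
from h import *
p,d=env.get_image('side');angle(d=d);tq()
E
```

```text
clock: 17.62
position: [0.5533, 0.183, 0.0984]
tcp_rot: [0.457, 0.539, -0.463, 0.534]
force: [-10.3, -1.6, 2.9]
finger_gap: 0.0003
t 17.62 u 14.5 v -0.3 tipz 79.4 | Fu -10.46 Fv 0.03 Fz 2.88 | T(M at TCP) -2.018  T(F only at tip) 0.224  Mv 2.440 gap 0.0003
clock: 18.25
position: [0.4902, 0.1734, 0.1456]
tcp_rot: [0.461, 0.536, -0.46, 0.537]
force: [1.1, 0.3, -0.8]
finger_gap: 0.0001
bars at 53.5 deg mod 90, n 111 mean err mm 2.14
t 18.30 u -47.7 v -0.2 tipz 126.8 | Fu 0.34 Fv 0.23 Fz -0.10 | T(M at TCP) 0.045  T(F only at tip) -0.017  Mv -0.069 gap 0.0001
```

Angle now about 143.5° (2.50 rad). The next full stroke brings it to about 4.08 rad, still short of the earliest possible seating.

```bash
python3 -m pendant '[{"x":22,"y":4,"z":0,"wx":0,"wy":0,"wz":0},{"x":22,"y":4,"z":0,"wx":0,"wy":0,"wz":0},{"x":0,"y":4,"z":0,"wx":0,"wy":0,"wz":0},{"x":0,"y":4,"z":0,"wx":0,"wy":0,"wz":0},{"x":0,"y":4,"z":0,"wx":0,"wy":0,"wz":0},{"x":0,"y":4,"z":0,"wx":0,"wy":0,"wz":0},{"x":0,"y":4,"z":0,"wx":0,"wy":0,"wz":0},{"x":0,"y":4,"z":0,"wx":0,"wy":0,"wz":0},{"x":0,"y":4,"z":0,"wx":0,"wy":0,"wz":0},{"x":0,"y":4,"z":0,"wx":0,"wy":0,"wz":0}]' 0;python3 - <<'E'
from h import *
tq()
E
python3 -m pendant '[{"x":0,"y":4,"z":0,"wx":0,"wy":0,"wz":0},{"x":0,"y":4,"z":0,"wx":0,"wy":0,"wz":0},{"x":2,"y":4,"z":0,"wx":0,"wy":0,"wz":0},{"x":0,"y":4,"z":0,"wx":0,"wy":0,"wz":0},{"x":0,"y":4,"z":0,"wx":0,"wy":0,"wz":0},{"x":0,"y":4,"z":0,"wx":0,"wy":0,"wz":0},{"x":0,"y":4,"z":0,"wx":0,"wy":0,"wz":0},{"x":0,"y":2,"z":0,"wx":0,"wy":0,"wz":0}]' 0;python3 - <<'E'
from h import *
tq()
E
python3 -m pendant '[{"x":-5,"y":-8,"z":0,"wx":0,"wy":0,"wz":0},{"x":-40,"y":0,"z":0,"wx":0,"wy":0,"wz":0},{"x":0,"y":-30,"z":0,"wx":0,"wy":0,"wz":0},{"x":0,"y":-30,"z":0,"wx":0,"wy":0,"wz":0},{"x":0,"y":0,"z":0,"wx":0,"wy":0,"wz":0}]' 0; python3 - <<'E'
from h import *
p,d=snap('side','side10');angle(d=d);tq()
b=(220,200,340,310);cv2.imwrite('pics/side10z.png',cv2.resize(p[b[1]:b[3],b[0]:b[2],::-1],None,fx=5.4,fy=5.4,interpolation=cv2.INTER_CUBIC))
E
```

```text
clock: 19.55
position: [0.4899, 0.1732, 0.0913]
tcp_rot: [0.435, 0.554, -0.483, 0.52]
force: [-88.9, -11.8, 45.9]
finger_gap: -0.0001
t 19.55 u -49.7 v -0.4 tipz 72.3 | Fu -89.70 Fv 1.82 Fz 45.91 | T(M at TCP) -19.430  T(F only at tip) -1.355  Mv 19.779 gap -0.0001
clock: 20.55
position: [0.4922, 0.1734, 0.0746]
tcp_rot: [0.419, 0.565, -0.497, 0.509]
force: [-104.2, -8.3, 2.4]
finger_gap: -0.0001
t 20.55 u -47.4 v -0.6 tipz 55.6 | Fu -104.21 Fv 7.52 Fz 2.40 | T(M at TCP) -21.376  T(F only at tip) -0.782  Mv 22.574 gap -0.0001
clock: 21.18
position: [0.4927, 0.1738, 0.1439]
tcp_rot: [0.461, 0.537, -0.46, 0.537]
force: [0.2, 0.5, 0.7]
finger_gap: -0.0001
bars at 11.0 deg mod 90, n 88 mean err mm 2.27
t 21.23 u -45.3 v -0.3 tipz 125.2 | Fu 0.37 Fv -0.24 Fz 0.13 | T(M at TCP) -0.033  T(F only at tip) -0.029  Mv -0.003 gap 0.0001
```

View pics/side10z.png

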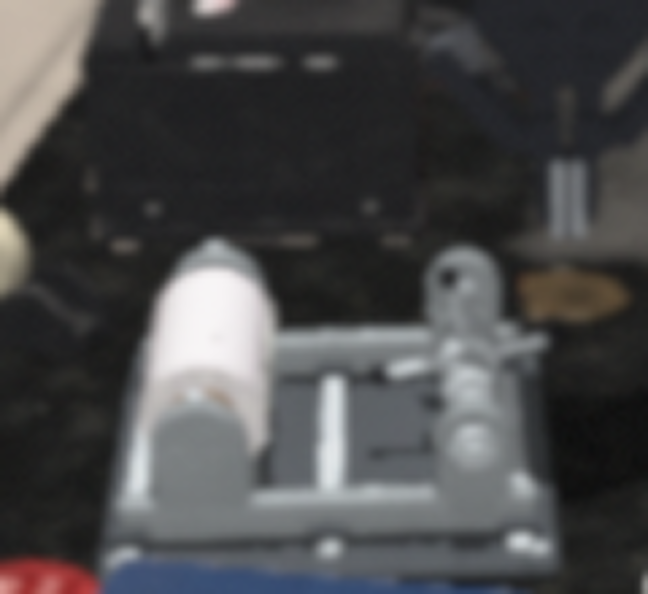

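That went wrong. I pushed forward before the descent was finished, and the tip pressed the next bar down and jammed at about 104 N, below the 120 N limit in the samples I have. The bars now show 11° mod 90, so they seem to have turned back about 42°. I'll check the cheek travel to settle which revolution it's on.

```bash
python3 - <<'E'
from h import *
p,d=env.get_image('side');np.save('side10.npy',d);cv2.imwrite('pics/side10.png',p[:,:,::-1])
a=S[2]
for n in('side0','side3','side10'):
    d=np.load(n+'.npy');W=world('side',d);r=W-np.array([S[0],S[1],0])
    u=r[...,0]*np.cos(a)+r[...,1]*np.sin(a);v=-r[...,0]*np.sin(a)+r[...,1]*np.cos(a);z=W[...,2]
    m=(d>0)&(v<-.055)&(v>-.085)&(z>.020)&(z<.03)&(u>-.04)&(u<.03)
    m2=(d>0)&(v>.06)&(v<.11)&(z>.02)&(z<.07)&(abs(u-.055)<.02)
    m3=(d>0)&(v>.06)&(v<.11)&(z>.02)&(z<.05)&(abs(u+.065)<.012)
    print(n,'right inner',np.median(v[m]).round(4),v[m].std().round(4),m.sum(),'left outer',np.median(v[m2]).round(4),m2.sum(),np.median(v[m3]).round(4),m3.sum())
angle(d=np.load('side10.npy'))
E
```

```text
side0 right inner -0.0777 0.0032 92 left outer 0.0883 312 0.086 106
side3 right inner -0.0779 0.003 94 left outer 0.0882 312 0.0864 105
side10 right inner -0.0752 0.0031 90 left outer 0.0846 307 0.0825 105
bars at 11.0 deg mod 90, n 89 mean err mm 2.11
```

The cheeks have moved in about 3.3 mm since the start, so the angle is 101° (1.76 rad) and the buckle did turn back. I'll go on with separate, settled descents.

```bash
python3 -m pendant '[{"x":0,"y":20,"z":0,"wx":0,"wy":0,"wz":0},{"x":0,"y":11,"z":0,"wx":0,"wy":0,"wz":0},{"x":0,"y":0,"z":0,"wx":0,"wy":0,"wz":0},{"x":24,"y":0,"z":0,"wx":0,"wy":0,"wz":0},{"x":20,"y":0,"z":0,"wx":0,"wy":0,"wz":0},{"x":0,"y":0,"z":0,"wx":0,"wy":0,"wz":0},{"x":0,"y":0,"z":0,"wx":0,"wy":0,"wz":0}]' 0;python3 - <<'E'
from h import *
tq()
E
python3 -m pendant '[{"x":0,"y":4,"z":0,"wx":0,"wy":0,"wz":0},{"x":0,"y":4,"z":0,"wx":0,"wy":0,"wz":0},{"x":0,"y":4,"z":0,"wx":0,"wy":0,"wz":0},{"x":0,"y":4,"z":0,"wx":0,"wy":0,"wz":0}]' 0;python3 - <<'E'
from h import *
tq()
E
```

```text
clock: 22.15
position: [0.5238, 0.1785, 0.0998]
tcp_rot: [0.461, 0.536, -0.46, 0.537]
force: [-0.1, 0.9, 0.5]
finger_gap: -0.0002
t 22.15 u -15.3 v -0.4 tipz 80.8 | Fu -0.01 Fv 0.87 Fz 0.49 | T(M at TCP) -0.030  T(F only at tip) -0.007  Mv 0.023 gap -0.0002
clock: 22.65
position: [0.5358, 0.1805, 0.0987]
tcp_rot: [0.458, 0.538, -0.463, 0.535]
force: [-9.8, -1.2, 1.7]
finger_gap: -0.0001
t 22.65 u -3.2 v -0.2 tipz 79.7 | Fu -9.87 Fv 0.26 Fz 1.72 | T(M at TCP) -1.715  T(F only at tip) 0.169  Mv 2.072 gap -0.0001
```

```bash
python3 -m pendant '[{"x":0,"y":4,"z":0,"wx":0,"wy":0,"wz":0},{"x":0,"y":4,"z":0,"wx":0,"wy":0,"wz":0},{"x":0,"y":4,"z":0,"wx":0,"wy":0,"wz":0},{"x":0,"y":4,"z":0,"wx":0,"wy":0,"wz":0},{"x":0,"y":4,"z":0,"wx":0,"wy":0,"wz":0},{"x":0,"y":0,"z":0,"wx":0,"wy":0,"wz":0}]' 0;python3 - <<'E'
from h import *
tq()
E
python3 -m pendant '[{"x":-5,"y":-8,"z":0,"wx":0,"wy":0,"wz":0},{"x":-40,"y":0,"z":0,"wx":0,"wy":0,"wz":0},{"x":0,"y":-30,"z":0,"wx":0,"wy":0,"wz":0},{"x":0,"y":-30,"z":0,"wx":0,"wy":0,"wz":0},{"x":0,"y":0,"z":0,"wx":0,"wy":0,"wz":0}]' 0; python3 - <<'E'
from h import *
p,d=env.get_image('side');angle(d=d);tq()
E
```

```text
clock: 23.4
position: [0.5548, 0.1832, 0.0981]
tcp_rot: [0.458, 0.539, -0.463, 0.535]
force: [-10.2, -1.1, 3.6]
finger_gap: -0.0003
t 23.40 u 15.9 v -0.4 tipz 79.1 | Fu -10.21 Fv 0.50 Fz 3.56 | T(M at TCP) -1.797  T(F only at tip) 0.232  Mv 2.223 gap -0.0003
clock: 24.02
position: [0.4908, 0.1735, 0.1452]
tcp_rot: [0.461, 0.537, -0.46, 0.537]
force: [0.1, 0.2, 0.3]
finger_gap: -0.0003
bars at 56.5 deg mod 90, n 108 mean err mm 2.21
t 24.07 u -47.0 v -0.2 tipz 126.4 | Fu 0.91 Fv 0.32 Fz 0.57 | T(M at TCP) -0.118  T(F only at tip) -0.086  Mv 0.015 gap -0.0003
```

```bash
python3 -m pendant '[{"x":24,"y":0,"z":0,"wx":0,"wy":0,"wz":0},{"x":20,"y":0,"z":0,"wx":0,"wy":0,"wz":0},{"x":0,"y":0,"z":0,"wx":0,"wy":0,"wz":0},{"x":0,"y":5,"z":0,"wx":0,"wy":0,"wz":0},{"x":0,"y":5,"z":0,"wx":0,"wy":0,"wz":0}]' 0;python3 - <<'E'
from h import *
tq()
E
python3 -m pendant '[{"x":0,"y":4,"z":0,"wx":0,"wy":0,"wz":0},{"x":0,"y":4,"z":0,"wx":0,"wy":0,"wz":0},{"x":0,"y":4,"z":0,"wx":0,"wy":0,"wz":0}]' 0;python3 - <<'E'
from h import *
tq()
E
```

```text
clock: 24.7
position: [0.4985, 0.1746, 0.1005]
tcp_rot: [0.458, 0.538, -0.463, 0.535]
force: [-19.1, -2.6, 16.1]
finger_gap: 0.0005
t 24.70 u -41.0 v -0.4 tipz 81.5 | Fu -19.25 Fv 0.34 Fz 16.15 | T(M at TCP) -3.705  T(F only at tip) -0.286  Mv 3.785 gap 0.0005
clock: 25.08
position: [0.5085, 0.1767, 0.1008]
tcp_rot: [0.457, 0.539, -0.463, 0.534]
force: [-12.2, -1.7, 9.1]
finger_gap: 0.0001
t 25.07 u -30.8 v 0.2 tipz 81.8 | Fu -12.32 Fv 0.20 Fz 9.14 | T(M at TCP) -2.026  T(F only at tip) -0.038  Mv 2.222 gap 0.0001
```

```bash
python3 -m pendant '[{"x":0,"y":4,"z":0,"wx":0,"wy":0,"wz":0},{"x":0,"y":4,"z":0,"wx":0,"wy":0,"wz":0},{"x":0,"y":4,"z":0,"wx":0,"wy":0,"wz":0},{"x":0,"y":4,"z":0,"wx":0,"wy":0,"wz":0},{"x":0,"y":4,"z":0,"wx":0,"wy":0,"wz":0},{"x":1,"y":4,"z":0,"wx":0,"wy":0,"wz":0}]' 0;python3 - <<'E'
from h import *
tq()
E
python3 -m pendant '[{"x":1,"y":4,"z":0,"wx":0,"wy":0,"wz":0},{"x":0,"y":4,"z":0,"wx":0,"wy":0,"wz":0},{"x":0,"y":4,"z":0,"wx":0,"wy":0,"wz":0},{"x":0,"y":4,"z":0,"wx":0,"wy":0,"wz":0},{"x":0,"y":4,"z":0,"wx":0,"wy":0,"wz":0},{"x":0,"y":4,"z":0,"wx":0,"wy":0,"wz":0},{"x":0,"y":0,"z":0,"wx":0,"wy":0,"wz":0}]' 0;python3 - <<'E'
from h import *
tq()
E
python3 -m pendant '[{"x":-5,"y":-8,"z":0,"wx":0,"wy":0,"wz":0},{"x":-40,"y":0,"z":0,"wx":0,"wy":0,"wz":0},{"x":0,"y":-32,"z":0,"wx":0,"wy":0,"wz":0},{"x":0,"y":-35,"z":0,"wx":0,"wy":0,"wz":0},{"x":0,"y":0,"z":0,"wx":0,"wy":0,"wz":0}]' 0; python3 - <<'E'
from h import *
p,d=env.get_image('side');angle(d=d);tq()
E
```

```text
clock: 25.82
position: [0.5353, 0.1809, 0.0997]
tcp_rot: [0.459, 0.538, -0.462, 0.535]
force: [-9.6, 0.1, 4.3]
finger_gap: -0.0002
t 25.82 u -3.7 v 0.3 tipz 80.7 | Fu -9.47 Fv 1.57 Fz 4.26 | T(M at TCP) -1.442  T(F only at tip) 0.162  Mv 1.784 gap -0.0002
clock: 26.7
position: [0.5583, 0.1838, 0.0982]
tcp_rot: [0.459, 0.538, -0.462, 0.535]
force: [-8.7, -1.4, 2.7]
finger_gap: 0.0002
t 26.70 u 19.6 v -0.3 tipz 79.2 | Fu -8.79 Fv -0.03 Fz 2.68 | T(M at TCP) -1.563  T(F only at tip) 0.204  Mv 1.934 gap 0.0002
clock: 27.32
position: [0.4857, 0.1727, 0.1444]
tcp_rot: [0.461, 0.537, -0.46, 0.537]
force: [0.5, 0.3, -0.7]
finger_gap: -0.0001
bars at 60.0 deg mod 90, n 105 mean err mm 2.08
t 27.38 u -52.0 v -0.1 tipz 125.7 | Fu 0.39 Fv 0.29 Fz 0.14 | T(M at TCP) 0.005  T(F only at tip) -0.032  Mv -0.044 gap -0.0001
```

Total angle is about 240° (4.19 rad). Cones may start to seat from about 4.5 rad, so from here I'll use small steps and read the force often.

```bash
cat >> h.py <<'E'
def tb(n=0):
    a=S[2];ax=np.array([-np.sin(a),np.cos(a),0]);ex=np.array([np.cos(a),np.sin(a),0])
    for i in range(n+1):
        if i: env.get_image('side')
        s=env.get_state();F=np.array(s['force']);r=s['position']-H;u=r@ex;Fu=F@ex
        tip=r[2]-env.tips_ahead
        xb=u+.0126+.0055
        if xb<.002: zc=np.sqrt(.0415**2-xb**2);xc=u+.0126;k='ball phi %.0f'%np.degrees(np.arcsin(max(-1,xb/.0415)))
        else: zc=tip;xc=u+.006;k='tip phi~%.0f'%np.degrees(np.arctan2(xc+.004,tip))
        print('t %.2f u %.1f tipz %.1f Fu %.1f Fz %.1f T %.3f %s'%(s['clock'],u*1e3,tip*1e3+62,Fu,F[2],-zc*Fu+xc*F[2],k))
E
python3 -m pendant '[{"x":24,"y":0,"z":0,"wx":0,"wy":0,"wz":0},{"x":20,"y":0,"z":0,"wx":0,"wy":0,"wz":0},{"x":0,"y":4,"z":0,"wx":0,"wy":0,"wz":0},{"x":0,"y":4,"z":0,"wx":0,"wy":0,"wz":0},{"x":-1,"y":4,"z":0,"wx":0,"wy":0,"wz":0},{"x":-1,"y":3,"z":0,"wx":0,"wy":0,"wz":0},{"x":-1,"y":3,"z":0,"wx":0,"wy":0,"wz":0}]' 0;python3 -c "
from h import *
tb()"
python3 -m pendant '[{"x":-1,"y":2,"z":0,"wx":0,"wy":0,"wz":0},{"x":-1,"y":2,"z":0,"wx":0,"wy":0,"wz":0}]' 0 |head -1;python3 -c "
from h import *
tb()"
python3 -m pendant '[{"x":-1,"y":2,"z":0,"wx":0,"wy":0,"wz":0},{"x":-1,"y":2,"z":0,"wx":0,"wy":0,"wz":0}]' 0 |head -1;python3 -c "
from h import *
tb()"
```

```text
clock: 28.25
position: [0.5013, 0.1751, 0.1016]
tcp_rot: [0.458, 0.538, -0.463, 0.535]
force: [-10.7, 0.3, 4.2]
finger_gap: -0.0003
t 28.25 u -38.1 tipz 82.6 Fu -10.6 Fz 4.2 T 0.276 ball phi -29
clock: 28.5
t 28.50 u -34.5 tipz 84.8 Fu -9.5 Fz 6.1 T 0.229 ball phi -23
clock: 28.75
t 28.75 u -29.9 tipz 87.1 Fu -8.8 Fz 4.8 T 0.268 ball phi -16
```

The estimate reads about 0.25 N m unloaded, as the task states. On with it.

```bash
for i in 1; do python3 -m pendant '[{"x":0,"y":2,"z":0,"wx":0,"wy":0,"wz":0},{"x":0,"y":2,"z":0,"wx":0,"wy":0,"wz":0},{"x":0,"y":2,"z":0,"wx":0,"wy":0,"wz":0}]' 0 |head -1;python3 -c "
from h import *
tb()"; done
python3 -m pendant '[{"x":0,"y":2,"z":0,"wx":0,"wy":0,"wz":0},{"x":0,"y":2,"z":0,"wx":0,"wy":0,"wz":0},{"x":0,"y":2,"z":0,"wx":0,"wy":0,"wz":0}]' 0 |head -1;python3 -c "
from h import *
tb()"
python3 -m pendant '[{"x":1,"y":2,"z":0,"wx":0,"wy":0,"wz":0},{"x":1,"y":2,"z":0,"wx":0,"wy":0,"wz":0},{"x":1,"y":2,"z":0,"wx":0,"wy":0,"wz":0}]' 0 |head -1;python3 -c "
from h import *
tb()"
```

```text
clock: 29.12
t 29.12 u -23.0 tipz 87.6 Fu -7.6 Fz 7.2 T 0.239 ball phi -7
clock: 29.5
t 29.50 u -16.4 tipz 87.7 Fu -7.8 Fz 5.9 T 0.299 ball phi 2
clock: 29.88
t 29.88 u -10.1 tipz 84.7 Fu -6.5 Fz 5.0 T 0.128 tip phi~-0
```

```bash
python3 -m pendant '[{"x":1,"y":2,"z":0,"wx":0,"wy":0,"wz":0},{"x":1,"y":2,"z":0,"wx":0,"wy":0,"wz":0},{"x":1,"y":2,"z":0,"wx":0,"wy":0,"wz":0}]' 0 |head -1;python3 -c "
from h import *
tb()"
python3 -m pendant '[{"x":1,"y":2,"z":0,"wx":0,"wy":0,"wz":0},{"x":0,"y":2,"z":0,"wx":0,"wy":0,"wz":0},{"x":0,"y":2,"z":0,"wx":0,"wy":0,"wz":0}]' 0 |head -1;python3 -c "
from h import *
tb()"
python3 -m pendant '[{"x":0,"y":2,"z":0,"wx":0,"wy":0,"wz":0},{"x":0,"y":2,"z":0,"wx":0,"wy":0,"wz":0}]' 0 |head -1;python3 - <<'E'
from h import *
tb()
p,d=snap('side','side11')
b=(220,200,340,310);cv2.imwrite('pics/side11z.png',cv2.resize(p[b[1]:b[3],b[0]:b[2],::-1],None,fx=5.4,fy=5.4,interpolation=cv2.INTER_CUBIC))
E
```

```text
clock: 30.25
t 30.25 u -3.8 tipz 82.1 Fu -7.6 Fz 8.2 T 0.170 tip phi~17
clock: 30.62
t 30.62 u 1.1 tipz 80.5 Fu -8.0 Fz 4.7 T 0.182 tip phi~31
clock: 30.88
t 30.88 u 3.5 tipz 79.6 Fu -11.3 Fz 2.5 T 0.222 tip phi~37
```

View pics/side11z.png

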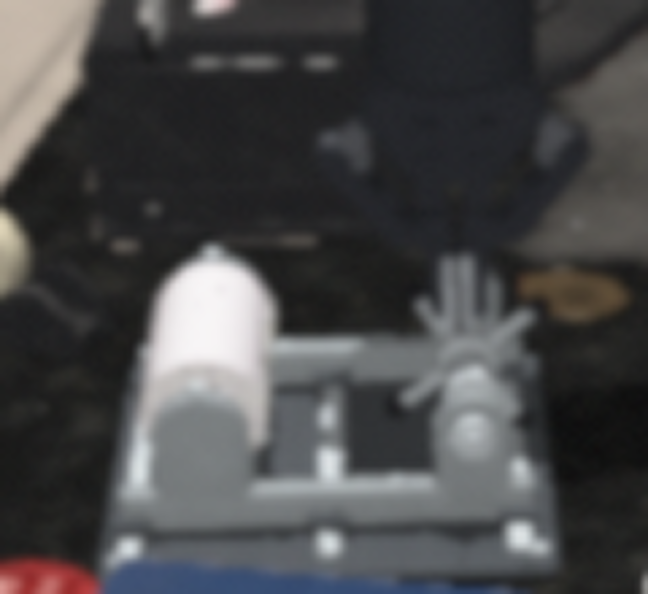

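```bash
python3 -m pendant '[{"x":0,"y":2,"z":0,"wx":0,"wy":0,"wz":0},{"x":0,"y":2,"z":0,"wx":0,"wy":0,"wz":0}]' 0 |head -1;python3 -c "
from h import *
tb()"
python3 -m pendant '[{"x":0,"y":2,"z":0,"wx":0,"wy":0,"wz":0},{"x":0,"y":2,"z":0,"wx":0,"wy":0,"wz":0}]' 0 |head -1;python3 -c "
from h import *
tb()"
python3 -m pendant '[{"x":0,"y":2,"z":0,"wx":0,"wy":0,"wz":0},{"x":0,"y":2,"z":0,"wx":0,"wy":0,"wz":0}]' 0 |head -1;python3 -c "
from h import *
tb()"
```

```text
clock: 31.18
t 31.18 u 5.5 tipz 78.7 Fu -12.7 Fz 1.6 T 0.230 tip phi~43
clock: 31.42
t 31.43 u 8.5 tipz 78.2 Fu -14.2 Fz 4.4 T 0.293 tip phi~49
clock: 31.68
t 31.68 u 12.8 tipz 78.4 Fu -12.2 Fz 3.7 T 0.270 tip phi~54
```

```bash
python3 -m pendant '[{"x":-1,"y":2,"z":0,"wx":0,"wy":0,"wz":0},{"x":0,"y":2,"z":0,"wx":0,"wy":0,"wz":0}]' 0 |head -1;python3 -c "
from h import *
tb()"
python3 -m pendant '[{"x":0,"y":2,"z":0,"wx":0,"wy":0,"wz":0},{"x":0,"y":0,"z":0,"wx":0,"wy":0,"wz":0}]' 0 |head -1;python3 -c "
from h import *
tb()"
```

```text
clock: 31.92
t 31.93 u 18.6 tipz 80.2 Fu -10.3 Fz 2.7 T 0.256 tip phi~57
clock: 32.17
t 32.17 u 21.5 tipz 80.5 Fu -9.7 Fz 2.3 T 0.243 tip phi~60
```

Still at the unloaded level. I'll retract, take the angle and look at the roll.

```bash
python3 -m pendant '[{"x":-5,"y":-8,"z":0,"wx":0,"wy":0,"wz":0},{"x":-40,"y":0,"z":0,"wx":0,"wy":0,"wz":0},{"x":0,"y":-34,"z":0,"wx":0,"wy":0,"wz":0},{"x":0,"y":-35,"z":0,"wx":0,"wy":0,"wz":0},{"x":0,"y":0,"z":0,"wx":0,"wy":0,"wz":0}]' 0; cat >> h.py <<'E'
def rollfit(d):
    from scipy.optimize import least_squares
    W=world('side',d);sd=st(.055,0,0);a=S[2]
    u=(W[...,0]-sd[0])*np.cos(a)+(W[...,1]-sd[1])*np.sin(a);v=-(W[...,0]-sd[0])*np.sin(a)+(W[...,1]-sd[1])*np.cos(a)
    m=(d>0)&(abs(u)<.03)&(abs(v)<.041)&(W[...,2]>.06)&(W[...,2]<.1)
    g=lambda t:np.hypot(u[m]-t[0]-t[2]*v[m],W[...,2][m]-t[1]-t[3]*v[m])-.028
    print('roll u,z,slopes',least_squares(g,[0,.06,0,0],loss='soft_l1',f_scale=.002).x.round(4),m.sum())
E
python3 - <<'E'
from h import *
p,d=snap('side','side12');angle(d=d);tq();rollfit(d)
b=(230,225,300,295);cv2.imwrite('pics/side12z.png',cv2.resize(p[b[1]:b[3],b[0]:b[2],::-1],None,fx=8,fy=8,interpolation=cv2.INTER_CUBIC))
E
```

```text
clock: 32.8
position: [0.4863, 0.1728, 0.1461]
tcp_rot: [0.461, 0.537, -0.46, 0.537]
force: [1.3, 0.6, -0.6]
finger_gap: 0.0001
bars at 60.0 deg mod 90, n 103 mean err mm 2.06
t 32.85 u -51.3 v -0.2 tipz 127.4 | Fu 0.03 Fv -0.01 Fz 0.17 | T(M at TCP) -0.043  T(F only at tip) -0.011  Mv 0.032 gap 0.0000
roll u,z,slopes [ 0.0004  0.0613 -0.0162 -0.0012] 313
```

View pics/side12z.png

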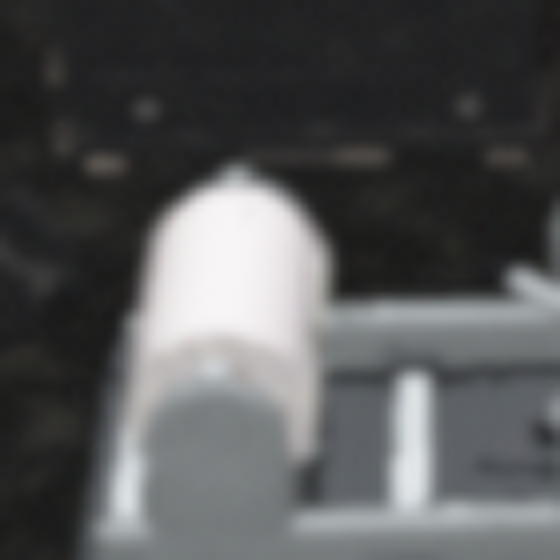

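The roll's axis is up to about 61.3 mm (62 at seating) at 330° (5.76 rad), so seating is near. The next bar starts at -30°, which is the best phase for measuring the moment.

```bash
python3 -m pendant '[{"x":24,"y":0,"z":0,"wx":0,"wy":0,"wz":0},{"x":20,"y":0,"z":0,"wx":0,"wy":0,"wz":0},{"x":0,"y":4,"z":0,"wx":0,"wy":0,"wz":0},{"x":0,"y":4,"z":0,"wx":0,"wy":0,"wz":0},{"x":0,"y":2,"z":0,"wx":0,"wy":0,"wz":0},{"x":0,"y":2,"z":0,"wx":0,"wy":0,"wz":0}]' 0 |head -1;python3 -c "
from h import *
tb()"
python3 -m pendant '[{"x":-1,"y":2,"z":0,"wx":0,"wy":0,"wz":0}]' 0 |head -1;python3 -c "
from h import *
tb()"
python3 -m pendant '[{"x":-1,"y":2,"z":0,"wx":0,"wy":0,"wz":0}]' 0 |head -1;python3 -c "
from h import *
tb()"
```

```text
clock: 33.6
t 33.60 u -39.6 tipz 82.8 Fu -4.4 Fz 3.7 T 0.057 ball phi -31
clock: 33.72
t 33.73 u -39.4 tipz 83.0 Fu -5.8 Fz 1.1 T 0.176 ball phi -31
clock: 33.85
t 33.85 u -39.2 tipz 83.3 Fu -8.6 Fz 0.3 T 0.299 ball phi -31
```

```bash
python3 -m pendant '[{"x":-0.6,"y":1,"z":0,"wx":0,"wy":0,"wz":0}]' 0 |head -1;python3 -c "
from h import *
tb()"
python3 -m pendant '[{"x":-0.6,"y":1,"z":0,"wx":0,"wy":0,"wz":0}]' 0 |head -1;python3 -c "
from h import *
tb()"
python3 -m pendant '[{"x":-0.6,"y":1,"z":0,"wx":0,"wy":0,"wz":0}]' 0 |head -1;python3 -c "
from h import *
tb()"
python3 -m pendant '[{"x":-0.6,"y":1,"z":0,"wx":0,"wy":0,"wz":0}]' 0 |head -1;python3 -c "
from h import *
tb()"
```

```text
clock: 33.98
t 33.98 u -38.7 tipz 83.6 Fu -8.3 Fz 0.1 T 0.296 ball phi -30
clock: 34.1
t 34.10 u -38.0 tipz 84.0 Fu -8.9 Fz 0.3 T 0.315 ball phi -29
clock: 34.22
t 34.23 u -37.1 tipz 84.6 Fu -9.6 Fz 0.2 T 0.351 ball phi -27
clock: 34.35
t 34.35 u -36.2 tipz 85.2 Fu -9.0 Fz 0.8 T 0.317 ball phi -26
```

```bash
python3 -m pendant '[{"x":-0.5,"y":1,"z":0,"wx":0,"wy":0,"wz":0}]' 0 |head -1;python3 -c "
from h import *
tb()"
python3 -m pendant '[{"x":-0.5,"y":1,"z":0,"wx":0,"wy":0,"wz":0}]' 0 |head -1;python3 -c "
from h import *
tb()"
python3 -m pendant '[{"x":-0.5,"y":1,"z":0,"wx":0,"wy":0,"wz":0}]' 0 |head -1;python3 -c "
from h import *
tb()"
```

```text
clock: 34.48
t 34.48 u -35.4 tipz 85.7 Fu -10.6 Fz 0.6 T 0.386 ball phi -25
clock: 34.6
t 34.60 u -34.5 tipz 86.1 Fu -9.4 Fz 1.6 T 0.322 ball phi -23
clock: 34.72
t 34.73 u -33.7 tipz 86.6 Fu -9.4 Fz 0.6 T 0.348 ball phi -22
```

```bash
python3 -m pendant '[{"x":-0.4,"y":1,"z":0,"wx":0,"wy":0,"wz":0}]' 0 |head -1;python3 -c "
from h import *
tb()"
python3 -m pendant '[{"x":-0.4,"y":1,"z":0,"wx":0,"wy":0,"wz":0}]' 0 |head -1;python3 -c "
from h import *
tb(3)"
```

```text
clock: 34.85
t 34.85 u -32.9 tipz 86.9 Fu -10.4 Fz 2.1 T 0.361 ball phi -21
clock: 34.98
t 34.98 u -32.1 tipz 87.3 Fu -11.2 Fz 2.1 T 0.398 ball phi -20
t 35.02 u -31.9 tipz 87.4 Fu -10.2 Fz 2.8 T 0.347 ball phi -19
t 35.08 u -31.9 tipz 87.4 Fu -11.3 Fz 2.4 T 0.397 ball phi -19
t 35.12 u -31.9 tipz 87.4 Fu -10.3 Fz 3.2 T 0.344 ball phi -19
```

```bash
python3 -m pendant '[{"x":-0.3,"y":1,"z":0,"wx":0,"wy":0,"wz":0}]' 0 |head -1;python3 -c "
from h import *
tb()"
python3 -m pendant '[{"x":-0.3,"y":1,"z":0,"wx":0,"wy":0,"wz":0}]' 0 |head -1;python3 -c "
from h import *
tb(5)"
```

```text
clock: 35.25
t 35.25 u -31.3 tipz 87.6 Fu -12.3 Fz 3.6 T 0.418 ball phi -19
clock: 35.38
t 35.38 u -30.5 tipz 87.9 Fu -13.3 Fz 3.7 T 0.459 ball phi -17
t 35.42 u -30.3 tipz 88.0 Fu -11.5 Fz 4.0 T 0.384 ball phi -17
t 35.48 u -30.3 tipz 88.0 Fu -12.1 Fz 4.7 T 0.398 ball phi -17
t 35.52 u -30.3 tipz 88.0 Fu -13.1 Fz 3.8 T 0.451 ball phi -17
t 35.58 u -30.4 tipz 88.0 Fu -13.0 Fz 5.1 T 0.423 ball phi -17
t 35.62 u -30.4 tipz 88.0 Fu -12.0 Fz 3.5 T 0.412 ball phi -17
```

A steady mean of about 0.41 N m is snug, so I'll stop here, back off straight and rise clear.

```bash
python3 -m pendant '[{"x":0,"y":-10,"z":0,"wx":0,"wy":0,"wz":0},{"x":0,"y":-10,"z":0,"wx":0,"wy":0,"wz":0},{"x":-20,"y":-8,"z":0,"wx":0,"wy":0,"wz":0},{"x":-40,"y":0,"z":0,"wx":0,"wy":0,"wz":0},{"x":-50,"y":0,"z":0,"wx":0,"wy":0,"wz":0},{"x":0,"y":0,"z":0,"wx":0,"wy":0,"wz":0},{"x":0,"y":0,"z":0,"wx":0,"wy":0,"wz":0}]' 0; python3 - <<'E'
from h import *
p,d=snap('side','side13');angle(d=d);rollfit(d);tq()
p,d=snap('side','side13b');angle(d=d);rollfit(d)
b=(230,225,330,310);cv2.imwrite('pics/side13z.png',cv2.resize(p[b[1]:b[3],b[0]:b[2],::-1],None,fx=7,fy=7,interpolation=cv2.INTER_CUBIC))
E
```

```text
clock: 36.5
position: [0.487, 0.1727, 0.2188]
tcp_rot: [0.461, 0.536, -0.46, 0.537]
force: [-0.3, -0.4, -0.4]
finger_gap: 0.0002
bars at 73.5 deg mod 90, n 84 mean err mm 2.09
roll u,z,slopes [ 0.0005  0.0614 -0.0132  0.0019] 317
t 36.55 u -53.2 v -0.6 tipz 198.9 | Fu -1.27 Fv -0.57 Fz -0.74 | T(M at TCP) 0.226  T(F only at tip) 0.213  Mv 0.012 gap 0.0000
bars at 73.0 deg mod 90, n 84 mean err mm 2.15
roll u,z,slopes [ 0.0005  0.0613 -0.0199  0.0045] 319
```

View pics/side13z.png

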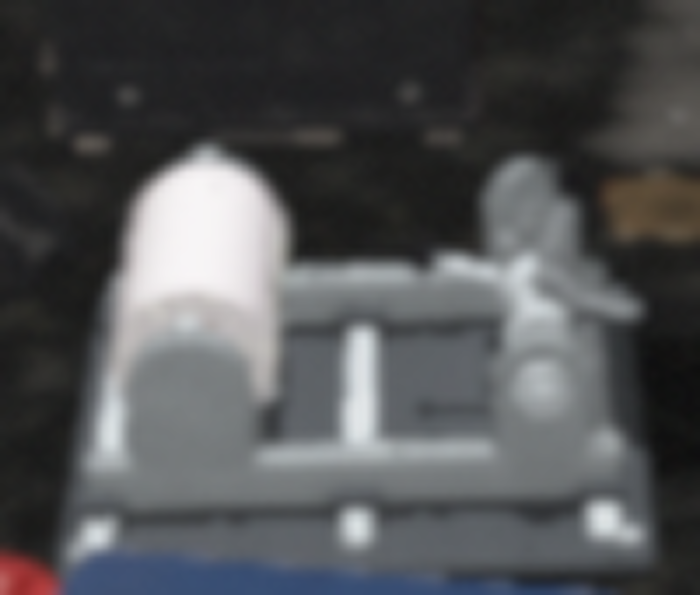

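View pics/side13b.png

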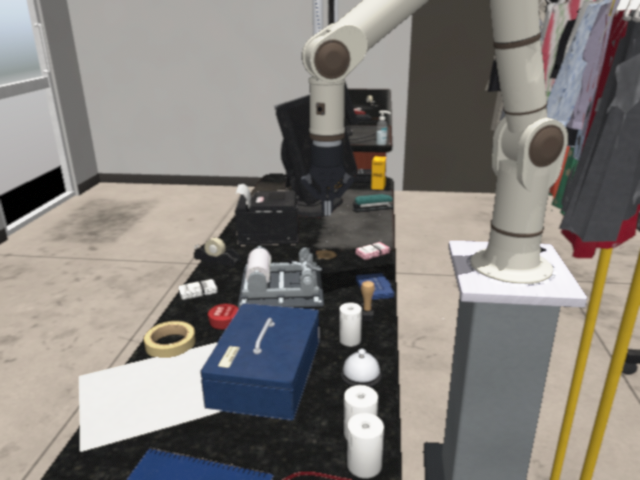

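```bash
python3 -c "
from station import env
print(env.get_state()['clock']); print(env.hand_in())"
```

```text
36.6
the job is handed in; nothing more can be done
None
```

I laid the roll in the saddle, released it, and drew the cheeks in with the turnbuckle until the cones held the roll snugly. I handed the job in at 36.6 s. No verdict was reported.

**Final checks**
- **Tightness:** the moment rose from about 0.25 N m unloaded to a mean of about 0.41 N m, and I stopped there. The highest single noisy reading was 0.46. The turnbuckle ended at about 343° (6.0 rad).
- **Lift:** the roll's axis rose from 58.7 to about 61.4 mm, roughly level, so it should hang clear of the saddle. That is 0.6 mm under the nominal 62 mm, within measuring error. My one rise check before the last tightening already read 61.3 mm.
- **Surroundings:** the gripper was free of everything. In the last side view the other things on the counter look as they were; I checked this only by eye.

**What went wrong:** on one stroke I moved forward before the descent was finished. The closed fingertips pressed a bar down and turned the turnbuckle back about 42°. The wrist force was about 104 N at the readings I took, under the 120 N limit, but I did not record the peak between readings. I checked the cheek positions, redid the turn, and saw no damage afterwards.

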